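# Line up the chip cutter's frames with the drift pin and fit the retaining bolt

### The job

The blade frame and the clamp frame of the chip cutter have swung out of line on their pivot stud. Take the drift pin from its stand, feel its tip down through the lining-up hole, work both frames into line with the hole in the deck below and press the pin in until its shoulder sits on the clamp frame; with the pin left in, push the retaining bolt into the bolt hole past its catch until its head sits flat on the frame, then draw the drift pin out and put it back upright in the stand. Never push pin or bolt against the cutter with more than 60 N, and leave the onion, lemon and garlic where they lie.

Things in the scene. Friction and masses are not known exactly. Their poses are not given: they have to be found in the camera images.
- chipper: chip cutter without its pusher arm, fixed to the worktop: white cast deck 150 (x) x 186 (y) mm on four legs, deck top 60 mm above the worktop, square window in the middle. Origin on the worktop under the deck's centre, +x to the two lugs at the back, z up. On the deck lie two plates, 136 x 168 mm: the dark blade frame (5 mm thick), on it the pale clamp frame (6 mm), its top 71 mm up
- pivot (a point): foot of the steel cap nut (16 mm high) of the pivot stud, 71 mm above the worktop, at x = +50, y = +66 mm of the chip cutter. Blade frame and clamp frame swing on it, each by itself, with some drag (about 2 to 3 N at the lining-up hole), and stay where they are left
- pin_hole (a point): centre of the 11 mm lining-up hole in the deck's top face (60 mm above the worktop, hole open below), 140 mm from the pivot, at x = +4, y = -66 mm of the chip cutter, under both frames, whose own 11 mm lining-up holes belong over it. The blade frame between is not measured: its hole starts up to 20 mm to either side along the arc round the pivot; look or feel for it
- clamp_pin_hole (a point): centre of the clamp frame's 11 mm lining-up hole, in its top face (71 mm above the worktop); moves with the clamp frame, which starts up to 5 mm out of line here
- bolt_hole (a point): centre of the 11 mm bolt hole in the deck's top face (60 mm above the worktop), at x = -54, y = -66 mm of the chip cutter; both frames have an 11 mm hole that belongs over it. In its bore, 14 mm below this point, a spring ball reaches 4 mm in from the -x side; the bolt passes it with a push of roughly 5 to 20 N and then sits
- clamp_frame (a joint): angle of the clamp frame on the pivot stud (rad; 0 = in line with the deck, positive anticlockwise seen from above)
- stand: light wooden block 58 (x) x 112 (y) x 55 mm, fixed; origin at the centre of its underside. Two 13 mm holes, 50 mm deep, in its top at y = +32 and y = -32 mm hold drift pin and bolt upright, either in either
- drift_grip (a point): centre of the drift pin's red square handle, 16 x 16 mm, 46 mm tall; flats face this frame's x and y, z up. The handle stands on a steel shoulder 20 mm across, 6 mm high, whose underside is 32 mm below this point. The pin under it is 46 mm long: 10 mm across for 20 mm, then tapering over 26 mm to a blunt tip 5.6 mm across, its edge rounded. 98 mm over all, 70 to 120 g. A side load on the handle acts several-fold in the hole
- drift_shoulder (a point): centre of the underside of the drift pin's shoulder; z along the pin, up
- drift_tip (a point): tip of the drift pin, 46 mm under the shoulder
- bolt_grip (a point): point in the retaining bolt's round black knob (22 mm across), 22 mm above the underside of the head; the knob's top is 29 mm above it. Under the knob a steel flange 24 mm across, 3 mm thick; then a shank 9 mm across and 36.5 mm long with a groove for the catch from 23.5 to 30.5 mm down and a tapered nose below that. 70 g
- bolt_head (a point): centre of the underside of the bolt's head; z along the bolt, up
- onion: onion, 78 mm across and 85 mm high, to be left alone; origin at its underside
- lemon: lemon, 71 x 53 x 51 mm, to be left alone; origin at its underside
- garlic: garlic bulb, 53 mm, to be left alone; origin at its underside
Mind the look-alikes: they are no part of the job. Leave any green or red look-alike of the stand alone.

How it is judged:
By the outcome, as a careful person would: the job done as asked, in the order asked, and still so for the second after the job is handed in, with the robot touching nothing.
It also fails if it takes over 72 s, if anything falls off the work surface, if the arm or the gripper's body presses on something with over 40 N, if the wrist force passes 120 N, or if a joint passes its speed limit or range.

### The arm

A 6-joint arm with a two-finger parallel gripper is mounted at the origin on a cart in front of the work surface, level with it; the furniture and walls round the work are solid. World frame = base frame: x ahead of the robot, y to its left, z up, the work surface at z = 0. Lengths are in mm, angles in rad, forces in N, time in s.
With the tool pointing down it reaches from about 250 to 775 mm from the base axis. Payload 4 kg.
Tool frame: the origin (TCP) lies between the finger pads; the fingertips stand 22 mm ahead of it and the grasp point (between the pads) lies 3 mm ahead of it (arm.nose_length is the distance from the TCP to the fingertips, in mm); z points along the fingers, y is the direction in which the jaws open and shut (so a half turn about z gives the same grasp; the last joint's range is limited). The gripper opens to 94 mm and grips with 3 to 60 N. Pads are 16 mm wide; open, the fingers measure 119 mm over their backs; the gripper's body (75 mm by 177 mm) begins 78 mm behind the grasp point.
Start: joints at [-1.277, 0.087, 1.371, -0, 1.684, -0.103], TCP at [212.557, -507.285, 227.506] pointing down, gripper open.
Joint ranges: [-3.1, 3.1], [-0.76, 2.03], [0.27, 2.55], [-1.08, 4.22], [0.17, 2.65], [-2.57, 2.57]. Speed limits (rad/s): [2.79, 2.79, 3.14, 3.14, 3.14, 3.14].

### API

Orientations are given as [roll, pitch, yaw] about the fixed x, y, z axes, in that order (R = Rz(yaw) Ry(pitch) Rx(roll)).
In Python, from bench import arm gives the robot as it stands.
- The arm moves only by the tool send_rows, never from a script. Its argument "deltas" is a list of rows, each a list of 2 entries, a list of its own where there are three numbers: the shift along the tool's x, y, z in mm, then the turn about the tool's z in degrees. In form: [[[dx, dy, dz], twist], ...]. A call has exactly 10 rows; each row shifts and turns the pose as measured when the row begins, along the tool's axes as they then stand; what a row does not reach is not made up. A row lasts 1/8 s, in which the tool goes at most 62.5 mm and 10.7 degrees, less where a joint would pass 70% of its speed; a pose out of reach is approached as far as the arm can. A call with a gripper value outside its range is refused whole. "gripper" is the opening in per cent of the stroke, from 0 (shut) to 100 (fully open), set as the call begins (left out, the last holds). The fingers move at their own pace and stop on an object; the grip force is fixed at half the most. Time passes only in rows, so rows that do not move let the fingers close, or fill a call up. It gives the time, the measured TCP pose, the force and the opening at its end, in the units of the state.
- arm.observe(): the state, without advancing time (a new reading comes with each control period).
- arm.grab_frame(name): name is "scene" or "top" or "wrist"; returns a dict with "frame" (420x560x3 uint8, red, green, blue), "fx", "fy", "cx", "cy" (pixels), "dist" ([k1, k2, p1, p2, k3] as OpenCV has them; the pictures are not rectified), "rvec" (rotation vector, rad) and "tvec" (3), from world to camera coordinates, as OpenCV has them. Camera axes: x right, y down, z forward; pixel columns grow to the right and rows downward; lengths in mm; the calibration is good to about 2 mm. A picture is of the moment at which its call begins. There is no depth.
- arm.sign_off(): hands the job in, once; it reports no verdict.
Trained networks look in a picture, given as the dict that the camera call returned (one of the last four; its "shot" number tells which), for a name from the list of things; names that differ only in an ending like _2 or _b are one class to them, and where a whole thing is asked for, a point or a joint stands for the part that bears it (a point fixed in the world has none). Each returns a list of dicts, best first, with "confidence" (0 to 1); they miss things now and then, are a little off and sometimes report something else, mostly with a low value. They report only what shows in the picture. A call takes as long as a camera call. They do not tell look-alikes from the thing itself.
- arm.outline_of(picture, thing): "region" (420x560 bool, what is visible of it) and "at" ([column, row] in pixels, amid what is visible of it).
The state is a dict: "t": time; "joint_pos": joint angles; "dq": joint speeds; "joint_efforts": joint torques, N m; "ee_pos": TCP position; "tool_rot": TCP orientation; "contact_force": force on the tool from outside, world axes, zero at the start; "torque": the same for the moment, N m; "gripper_width": opening from 0.0 (shut) to 1.0 (fully open).
Only numpy, scipy, OpenCV 4.12 (cv2) and the standard library are available. Lean on these libraries where they do the work, as an engineer would, in place of code of your own. Each camera call takes 0.05 s, during which the arm holds its last target.

## Working session

There is one attempt and no reset: what is moved stays moved. The work goes in short steps, Python scripts to look and compute and a tool call to move; the robot and the scene stay as the last step left them, time stands still between calls to the robot, and variables do not carry over. Pictures are saved under pics/ and viewed, and the job is handed in when it is done.

Besides the shell and the picture viewer there is one more tool, called after ">>>" in YAML: its name, and indented under it one key for each argument. send_rows: Moves the arm, as the interface text tells. Its arguments: {"type":"object","properties":{"deltas":{"type":"array"},"gripper":{"type":"number"}},"required":["deltas"]}

```bash
mkdir -p pics; ls
cat > h.py <<'E'
import numpy as np, cv2
from bench import arm
def grab(n,fn=None):
    p=arm.grab_frame(n)
    if fn: cv2.imwrite('pics/'+fn,p['frame'][:,:,::-1])
    return p
def K(p): return np.array([[p['fx'],0,p['cx']],[0,p['fy'],p['cy']],[0,0,1.]])
def proj(p,P):
    P=np.atleast_2d(np.array(P,float))
    return cv2.projectPoints(P,np.array(p['rvec'],float),np.array(p['tvec'],float),K(p),np.array(p['dist'],float))[0][:,0]
def ray(p,uv):
    u=cv2.undistortPoints(np.array([[uv]],float),K(p),np.array(p['dist'],float))[0,0]
    R=cv2.Rodrigues(np.array(p['rvec'],float))[0]
    c=-R.T@np.array(p['tvec'],float).ravel()
    d=R.T@np.array([u[0],u[1],1]); return c,d
def atz(p,uv,z):
    c,d=ray(p,uv); return c+d*(z-c[2])/d[2]
def tri(rs):
    A=np.zeros((3,3));b=np.zeros(3)
    for c,d in rs:
        d=d/np.linalg.norm(d);M=np.eye(3)-np.outer(d,d);A+=M;b+=M@c
    return np.linalg.solve(A,b)
E
python3 - <<'E'
from h import *
for n in['scene','top','wrist']:
    p=grab(n,n+'0.png'); c,d=ray(p,(280,210)); print(n,c.round(),d.round(2),p['fx'])
    if n!='wrist':
        for t in ['chipper','stand','drift_grip','bolt_grip','clamp_frame','clamp_pin_hole','pin_hole','pivot','bolt_hole','onion']:
            try:
                for r in arm.outline_of(p,t)[:3]: print(n,t,round(r['confidence'],2),np.round(r['at'],1),r['region'].sum(), atz(p,r['at'],60).round())
            except Exception as e: print(t,e)
print(arm.observe())
E
```

```text
pics
scene [-184.  774.  700.] [ 0.56 -0.63 -0.54] 410.2277616890898
scene chipper 0.9 [271.9 202.1] 2313 [536.   3.  60.]
scene chipper 0.3 [272.  206.4] 995 [519.  20.  60.]
scene stand 0.73 [273.3 255.3] 1287 [361. 187.  60.]
scene stand 0.68 [177.3 326.4] 2128 [352. 483.  60.]
scene stand 0.55 [215.6 273.6] 1298 [416. 327.  60.]
scene drift_grip 0.57 [220.4 252.5] 156 [468. 267.  60.]
scene clamp_frame 0.85 [272.2 205.5] 860 [522.  16.  60.]
scene clamp_frame 0.35 [271.1 202.8] 2323 [535.   7.  60.]
scene clamp_pin_hole 0.64 [267.2 189.3] 803 [600. -45.  60.]
scene pin_hole 0.59 [270.6 200.5] 2469 [545.  -2.  60.]
scene bolt_hole 0.96 [269.5 203.1] 2380 [537.  12.  60.]
scene onion 0.87 [332.8 171.4] 339 [ 517. -286.   60.]
scene onion 0.34 [270.2 204.3] 918 [531.  15.  60.]
top [ 245.   66. 1346.] [ 0.18 -0.03 -0.98] 459.062075723248
top chipper 0.76 [282.4 185.5] 2595 [549.  15.  60.]
top stand 0.7 [231.9 245.1] 818 [381. 161.  60.]
top stand 0.7 [128.9 248.5] 903 [377. 452.  60.]
top stand 0.62 [183.9 221.6] 734 [451. 297.  60.]
top drift_grip 0.52 [290.9 195.5] 2995 [520.  -9
[... 450 characters left out ...]
67869
{'t': 1.15, 'joint_pos': array([-1.27709910e+00,  8.72339764e-02,  1.37068522e+00, -2.72881020e-05,
        1.68357558e+00, -1.03119751e-01]), 'dq': array([ 8.49201002e-04,  4.93498089e-05,  5.63923175e-04, -6.10213222e-04,
        4.11109113e-04, -1.12804115e-03]), 'joint_efforts': array([-4.73521486e-04, -3.40048206e+01, -3.02598774e+01,  7.14872475e-02,
        2.37831665e-02,  6.29170188e-06]), 'ee_pos': array([ 212.55316664, -507.30247692,  227.49479985]), 'tool_rot': array([3.14149808e+00, 3.70460504e-05, 3.96813906e-01]), 'contact_force': array([-0.42214473,  0.10502646,  0.49162712]), 'torque': array([-0.01711957,  0.05516233, -0.0442628 ]), 'gripper_width': 1.0006762004847107}
```

View pictures.

```bash
python3 -c "
import cv2
a=cv2.imread('pics/scene0.png')[130:400,100:400];cv2.imwrite('pics/s0z.png',cv2.resize(a,None,fx=2.2,fy=2.2,interpolation=3))
a=cv2.imread('pics/top0.png')[130:300,100:440];cv2.imwrite('pics/t0z.png',cv2.resize(a,None,fx=2.35,fy=2.35,interpolation=3))"
```

```text
(no output)
```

View pics/s0z.png

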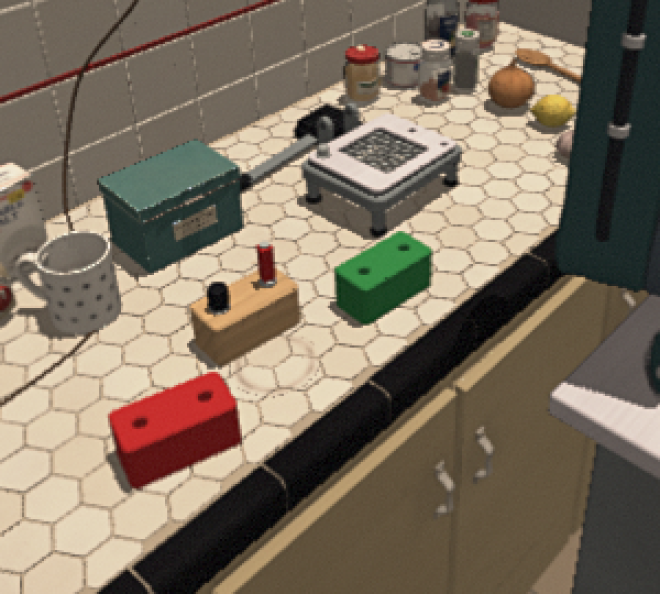

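View pics/t0z.png

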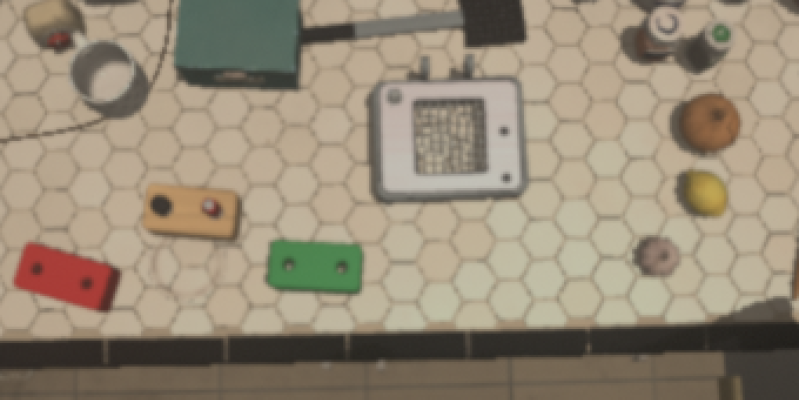

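View pics/wrist0.png

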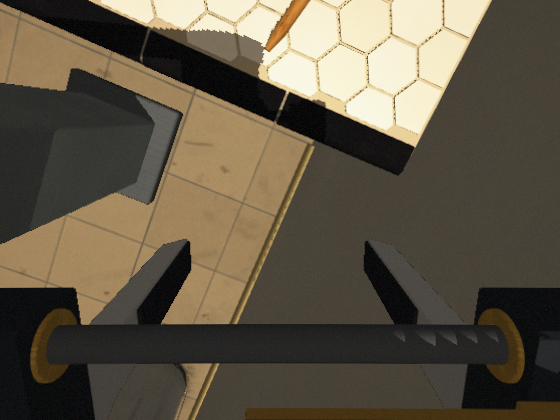

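```bash
cat >> h.py <<'E'
def plan(x,y,z,yaw=None,n=10,start=None):
    s=arm.observe(); p=np.array(s['ee_pos']) ; ps=s['tool_rot'][2]
    if start is not None: p=np.array(start[:3],float); ps=start[3]
    if yaw is None: yaw=ps
    D=(np.array([x,y,z])-p)/n; dps=(yaw-ps)/n; out=[]
    for i in range(n):
        a=ps+dps*i
        out.append([[round(float(D[0]*np.cos(a)+D[1]*np.sin(a)),1),round(float(D[0]*np.sin(a)-D[1]*np.cos(a)),1),round(float(-D[2]),1)],round(float(-np.degrees(dps)),1)])
    print(str(out).replace(' ',''))
def st():
    s=arm.observe(); print(round(s['t'],2),np.round(s['ee_pos'],1),np.round(s['tool_rot'],3),np.round(s['contact_force'],1),np.round(s['torque'],2),round(s['gripper_width'],3)); return s
E
python3 - <<'E'
from h import *
plan(480,-80,300,1.57)
E
```

```text
[[[41.2,-29.1,-7.3],-6.7],[[44.3,-24.1,-7.3],-6.7],[[46.8,-18.7,-7.3],-6.7],[[48.7,-13.1,-7.3],-6.7],[[49.9,-7.3,-7.3],-6.7],[[50.4,-1.4,-7.3],-6.7],[[50.2,4.5,-7.3],-6.7],[[49.3,10.3,-7.3],-6.7],[[47.8,16.0,-7.3],-6.7],[[45.6,21.5,-7.3],-6.7]]
```

>>> send_rows:
  deltas:
    - [[41,-29,-7],-6.7]
    - [[44,-24,-7],-6.7]
    - [[47,-19,-7],-6.7]
    - [[49,-13,-7],-6.7]
    - [[50,-7,-7],-6.7]
    - [[50,-1,-7],-6.7]
    - [[50,4,-7],-6.7]
    - [[49,10,-7],-6.7]
    - [[48,16,-7],-6.7]
    - [[46,21,-7],-6.7]

```text
t: 2.4
ee_pos: [479.3, -66.0, 299.8]
tool_rot: [3.138, 0.001, 1.597]
contact_force: [1.2, -0.7, 0.1]
gripper_width: 1.001
```

Run:
```python
from h import *
st()
p=grab('wrist','w1.png')
st()
```

```text
2.4 [479.3 -66.  299.8] [3.138e+00 1.000e-03 1.597e+00] [ 1.2 -0.7  0.1] [-0.02 -0.11 -0.04] 1.001
2.45 [481.7 -60.8 300.5] [ 3.134 -0.004  1.606] [0.7 2.  0.8] [ 0.03 -0.1  -0.03] 0.999
```

View pics/w1.png

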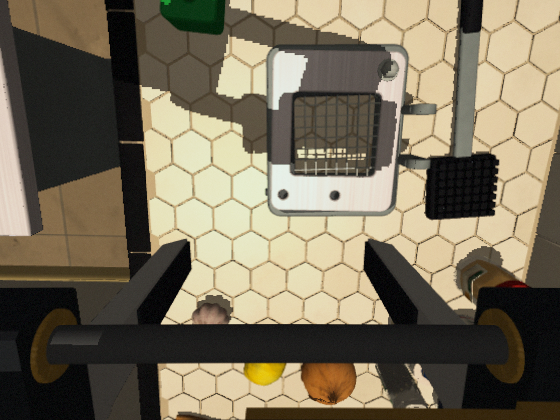

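Run:
```python
from h import *
p=grab('wrist','w2.png')
st()
import pickle; pickle.dump({k:v for k,v in p.items()},open('w2.pkl','wb'))
a=p['frame'][60:250,240:430,::-1]; cv2.imwrite('pics/w2z.png',cv2.resize(a,None,fx=3.1,fy=3.1,interpolation=3))
```

```text
2.5 [480.3 -63.7 300.1] [ 3.136e+00 -1.000e-03  1.601e+00] [ 0.3 -0.6  0.1] [-0.07 -0.05 -0.02] 1.002
```

View pics/w2z.png

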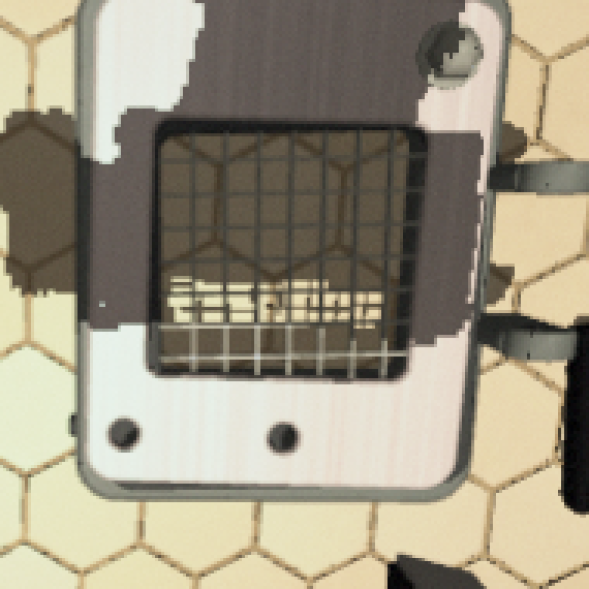

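```bash
cat > fit.py <<'E'
from h import *
import pickle
p=pickle.load(open('w2.pkl','rb'))
g=cv2.cvtColor(p['frame'],cv2.COLOR_RGB2GRAY).astype(float)
nut=atz(p,(385.2,77.5),85)[:2]; ph=atz(p,(331.3,201),71)[:2]; bh=atz(p,(279.7,199.7),71)[:2]
print('nut',nut,'ph',ph,'bh',bh, np.linalg.norm(nut-ph),np.linalg.norm(ph-bh),np.hypot(104,132),np.linalg.norm(nut-bh))
# clamp rigid fit
A=np.array([[50,66],[4,-66],[-54,-66.]]);B=np.array([nut,ph,bh])
a=A-A.mean(0);b=B-B.mean(0);th=np.arctan2((a[:,0]*b[:,1]-a[:,1]*b[:,0]).sum(),(a*b).sum())
R=lambda t:np.array([[np.cos(t),-np.sin(t)],[np.sin(t),np.cos(t)]])
c=B.mean(0)-R(th)@A.mean(0); print('clamp th',th,'origin',c,'res',(A@R(th).T+c-B).round(1))
np.save('clamp.npy',[c[0],c[1],th])
# overlay
img=cv2.resize(p['frame'][:,:,::-1][60:250,240:430],None,fx=4,fy=4,interpolation=3)
def draw(w,h,z,th,c,col):
    P=[]
    for s in np.linspace(-1,1,40):
        P+=[[s*w,h],[s*w,-h],[w,s*h],[-w,s*h]]
    P=np.array(P)@R(th).T+c
    for u,v in proj(p,np.c_[P,np.full(len(P),z)]): cv2.circle(img,(int((u+.5-240)*4),int((v+.5-60)*4)),1,col,-1)
draw(75,93,60,th,c,(0,0,255)); draw(68,84,71,th,c,(0,255,0))
cv2.imwrite('pics/fit.png',cv2.resize(img,(600,600)))
E
python3 fit.py
```

```text
nut [587.736184    53.84131365] ph [545.91001283 -76.78443355] bh [487.79862933 -77.2007436 ] 137.15871983322336 58.11287470415945 168.04761230080004 164.8015036385122
clamp th 0.018881450885240604 origin [540.06624148 -11.38520932] res [[ 1.1  1.7]
 [-0.6 -0.5]
 [-0.5 -1.2]]
```

View pics/fit.png

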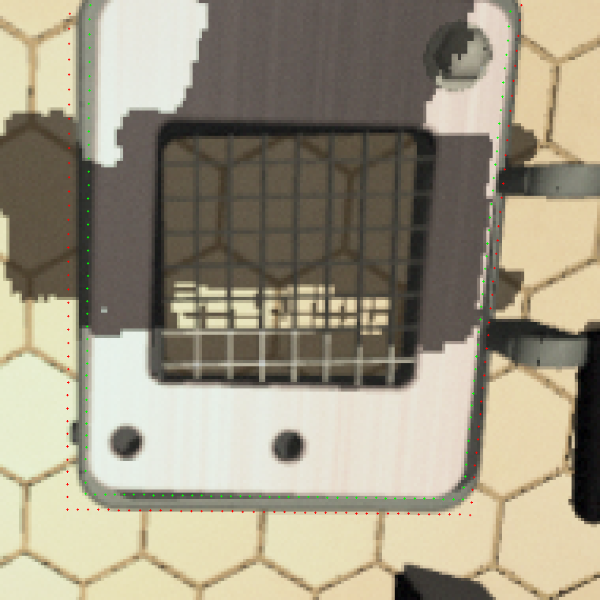

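```bash
cat > prof.py <<'E'
exec(open('fit.py').read())
# profiles in world coords along chipper axes: sample for given z plane
g2=p['frame'].astype(np.float32)
def samp(P,z):
    uv=proj(p,np.c_[P,np.full(len(P),z)]).astype(np.float32)
    return cv2.remap(g2,uv[:,0].reshape(-1,1),uv[:,1].reshape(-1,1),cv2.INTER_LINEAR)[:,0].mean(1)
def show(name,z,fixed,axis,lo,hi):
    s=np.arange(lo,hi,1.5)
    for f in fixed:
        L=np.c_[s,np.full(len(s),f)] if axis==0 else np.c_[np.full(len(s),f),s]
        v=samp(L@R(th).T+c,z)
        print(name,f,' '.join('%d'%k for k in v))
print(np.arange(-84,-55,1.5)); show('left',60,[-75,-60,-50,-40,-20,60,70,80],0,-84,-54)
print(np.arange(55,85,1.5)); show('right',60,[-75,-60,-50,-40,60,70,78],0,55,85)
print(np.arange(-100,-75,1.5)); show('bot',60,[-55,-40,-20,0,20,40,55],1,-100,-75)
E
python3 prof.py
```

```text
nut [587.736184    53.84131365] ph [545.91001283 -76.78443355] bh [487.79862933 -77.2007436 ] 137.15871983322336 58.11287470415945 168.04761230080004 164.8015036385122
clamp th 0.018881450885240604 origin [540.06624148 -11.38520932] res [[ 1.1  1.7]
 [-0.6 -0.5]
 [-0.5 -1.2]]
[-84.  -82.5 -81.  -79.5 -78.  -76.5 -75.  -73.5 -72.  -70.5 -69.  -67.5
 -66.  -64.5 -63.  -61.5 -60.  -58.5 -57.  -55.5]
left -75 223 224 223 223 215 191 168 136 119 109 131 174 217 233 234 232 234 234 233 232
left -60 224 224 226 224 224 225 225 173 108 104 134 177 221 235 234 233 234 234 231 221
left -50 225 224 225 225 224 224 225 222 180 106 137 176 220 234 235 234 234 235 235 234
left -40 225 222 203 166 152 155 185 206 172 104 136 169 217 234 235 234 234 235 234 234
left -20 219 219 218 218 218 218 218 211 146 41 48 58 80 89 125 129 89 89 92 90
left 60 215 217 216 215 216 215 215 195 126 117 145 147 169 217 231 230 231 229 228 231
left 70 163 193 209 215 216 215 215 195 126 120 144 143 166 213 230 231 230 227 227 229
left 80 208 209 208 209 209 208 209 210 153 113 136 145 143 165 210 229 229 227 227 228

[... 660 characters left out ...]
6 212 213 212 208 171 126 100 177 203 202 202 202 201
[-100.   -98.5  -97.   -95.5  -94.   -92.5  -91.   -89.5  -88.   -86.5
  -85.   -83.5  -82.   -80.5  -79.   -77.5  -76. ]
bot -55 216 217 216 218 208 146 129 138 132 104 170 223 231 231 231 232 232
bot -40 214 215 215 214 214 134 126 128 86 86 172 227 230 231 231 231 231
bot -20 213 213 214 213 213 141 120 137 108 101 199 229 231 231 230 231 231
bot 0 199 200 197 197 191 140 122 135 123 129 208 228 228 228 227 229 228
bot 20 214 214 214 215 208 161 123 136 133 146 206 224 225 224 224 226 225
bot 40 179 188 186 195 200 165 127 133 132 164 214 222 224 223 223 224 224
bot 55 212 210 211 211 212 168 120 129 132 175 215 220 219 220 220 220 220
```

Run:
```python
from h import *
plan(450,235,260,1.57)
```

```text
[[[30.0,-2.1,4.0],0.2],[[29.9,-2.2,4.0],0.2],[[29.9,-2.3,4.0],0.2],[[29.9,-2.4,4.0],0.2],[[29.9,-2.5,4.0],0.2],[[29.9,-2.6,4.0],0.2],[[29.9,-2.7,4.0],0.2],[[29.9,-2.8,4.0],0.2],[[29.9,-2.9,4.0],0.2],[[29.9,-3.0,4.0],0.2]]
```

>>> send_rows:
  deltas:
    - [[42,-4,6],0.2]
    - [[42,-4,6],0.2]
    - [[42,-4,6],0.2]
    - [[42,-4,6],0.2]
    - [[42,-4,6],0.2]
    - [[42,-4,6],0.2]
    - [[42,-4,4],0.2]
    - [[6,0,0],0]
    - [[0,0,0],0]
    - [[0,0,0],0]

```text
t: 3.75
ee_pos: [448.0, 236.3, 257.5]
tool_rot: [3.136, 0.005, 1.56]
contact_force: [0.4, 0.2, 0.8]
gripper_width: 1.002
```

Run:
```python
from h import *
import pickle
p=grab('wrist','w3.png')
st()
pickle.dump(p,open('w3.pkl','wb'))
for t in ['stand','drift_grip','bolt_grip']:
    for r in arm.outline_of(p,t)[:2]: print(t,round(r['confidence'],2),np.round(r['at'],1),r['region'].sum())
```

```text
3.8 [448.  236.2 257.5] [3.136 0.005 1.56 ] [1.  0.4 0.7] [-0.1  -0.1  -0.01] 0.999
stand 0.67 [287.4 113. ] 6102
stand 0.58 [223.2 252.4] 5677
drift_grip 0.63 [282.  151.2] 434
bolt_grip 0.71 [288.2  81.6] 616
```

View pics/w3.png

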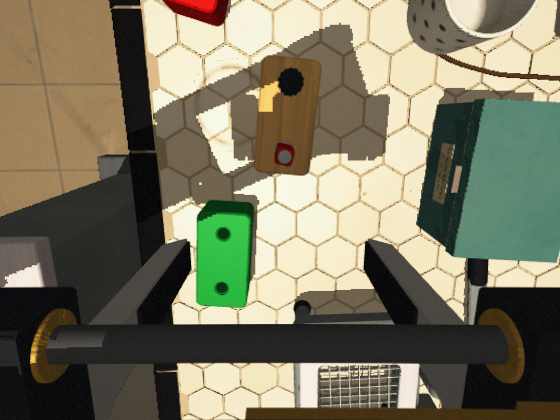

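Run:
```python
from h import *
import pickle
p=pickle.load(open('w3.pkl','rb'))
a=p['frame'][50:185,245:335,::-1]; cv2.imwrite('pics/w3z.png',cv2.resize(a,None,fx=4.4,fy=4.4,interpolation=3))
```

```text
(no output)
```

View pics/w3z.png

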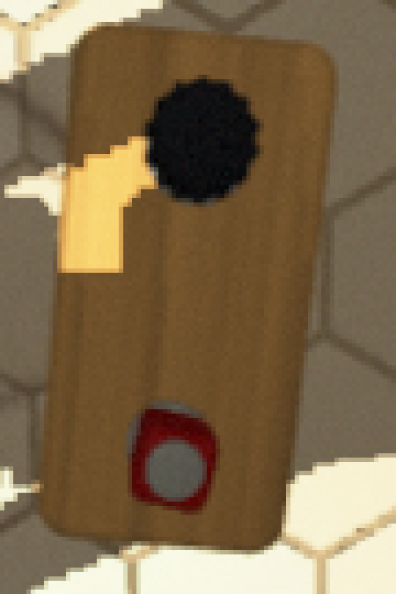

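Run:
```python
from h import *
import pickle
p=pickle.load(open('w3.pkl','rb'))
a=p['frame'][136:172,266:302,::-1]; cv2.imwrite('pics/w3zz.png',cv2.resize(a,None,fx=16,fy=16,interpolation=cv2.INTER_NEAREST))
f=lambda x,y:(245+x/4.4-.5,50+y/4.4-.5)
print('pin',atz(p,f(176,470),110),'bolt',atz(p,f(203,138),106))
C=[f(75,28),f(336,45),f(284,550),f(42,532)]
W=[atz(p,c,55)[:2] for c in C]; print(W, np.mean(W,0))
print([np.linalg.norm(W[i]-W[(i+1)%4]).round(1) for i in range(4)], [np.degrees(np.arctan2(*(W[i]-W[j])[::-1])).round(2) for i,j in((0,3),(1,2),(1,0),(2,3))])
```

```text
pin [456.5245403  275.06867114 110.        ] bolt [462.05400595 336.24551614 106.        ]
[array([436.88501985, 363.18046148]), array([492.82736322, 359.16523953]), array([483.00525166, 250.05711062]), array([426.68109655, 254.99355163])] [459.84968282 306.84909082]
[np.float64(56.1), np.float64(109.5), np.float64(56.5), np.float64(108.7)] [np.float64(84.61), np.float64(84.86), np.float64(-4.11), np.float64(-5.01)]
```

View pics/w3zz.png

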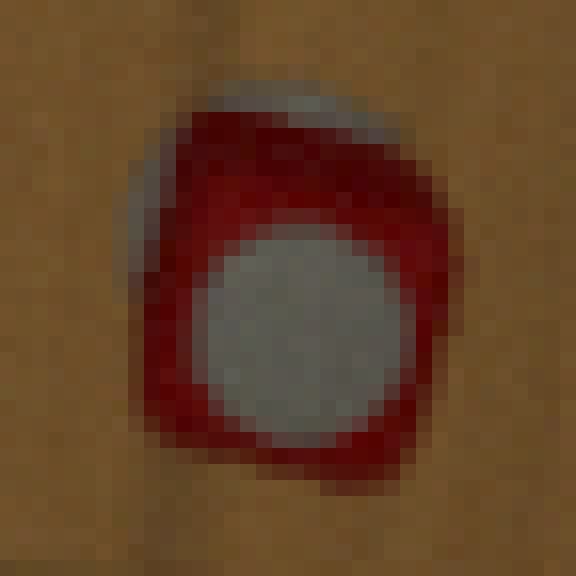

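Run:
```python
from h import *
plan(456.7,275,125,1.344,6)
```

```text
[[[6.4,1.4,22.1],2.1],[[6.5,1.2,22.1],2.1],[[6.5,0.9,22.1],2.1],[[6.5,0.7,22.1],2.1],[[6.5,0.5,22.1],2.1],[[6.6,0.2,22.1],2.1]]
```

>>> send_rows:
  deltas:
    - [[10,2,15],3]
    - [[10,2,20],3]
    - [[10,1,22],3]
    - [[9,0,26],3.4]
    - [[0,0,26],0]
    - [[0,0,23],0]
    - [[0,0,12],0]
    - [[0,0,6],0]
    - [[0,0,0],0]
    - [[0,0,0],0]
  gripper: 50

```text
t: 5.2
ee_pos: [461.9, 272.6, 107.5]
tool_rot: [3.127, -0.002, 1.329]
contact_force: [0.0, -0.6, 1.1]
gripper_width: 0.503
```

Run:
```python
from h import *
p=grab('wrist','w4.png')
st()
plan(456.7,275,90,1.344,1)
```

```text
5.25 [461.9 272.6 107.6] [ 3.127e+00 -2.000e-03  1.329e+00] [ 0.1 -0.8  0.5] [-0.   -0.02 -0.04] 0.499
[[[1.0,-5.6,17.6],-0.9]]
```

View pics/w4.png

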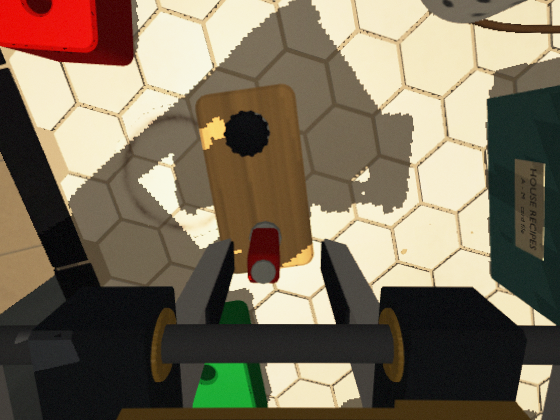

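>>> send_rows:
  deltas:
    - [[0.5,-3,4],-0.5]
    - [[0.5,-2.6,4],-0.4]
    - [[0,0,5],0]
    - [[0,0,4],0]
    - [[0,0,1],0]
    - [[0,0,0],0]
    - [[0,0,0],0]
    - [[0,0,0],0]
    - [[0,0,0],0]
    - [[0,0,0],0]

```text
t: 6.5
ee_pos: [457.3, 275.5, 89.6]
tool_rot: [3.125, -0.003, 1.346]
contact_force: [-0.4, 0.7, 0.3]
gripper_width: 0.497
```

Run:
```python
from h import *
st()
plan(456.7,275,90,1.344,1)
```

```text
6.5 [457.3 275.5  89.6] [ 3.125e+00 -3.000e-03  1.346e+00] [-0.4  0.7  0.3] [-0.05 -0.07 -0.03] 0.497
[[[-0.6,-0.5,-0.4],0.1]]
```

Close and wait.

>>> send_rows:
  deltas:
    - [[0,-0.5,0],0]
    - [[0,0,0],0]
    - [[0,0,0],0]
    - [[0,0,0],0]
    - [[0,0,0],0]
    - [[0,0,0],0]
    - [[0,0,0],0]
    - [[0,0,0],0]
    - [[0,0,0],0]
    - [[0,0,-1],0]
  gripper: 0

```text
t: 7.75
ee_pos: [456.4, 275.5, 90.3]
tool_rot: [3.126, -0.003, 1.346]
contact_force: [-0.9, 0.2, -1.3]
gripper_width: 0.166
```

Run:
```python
from h import *
st()
p=grab('wrist','w5.png')
```

```text
7.75 [456.4 275.5  90.3] [ 3.126e+00 -3.000e-03  1.346e+00] [-0.9  0.2 -1.3] [-0.01 -0.03 -0.05] 0.166
```

View pics/w5.png

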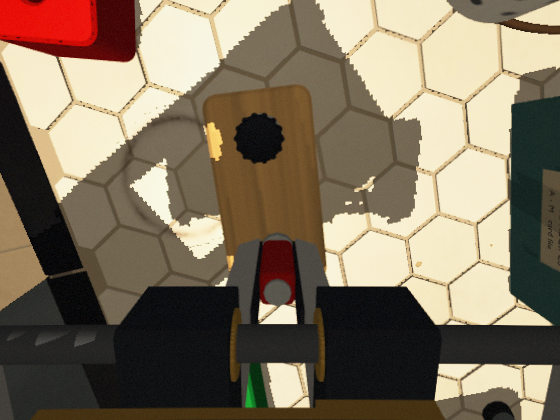

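>>> send_rows:
  deltas:
    - [[0,0,-10],0]
    - [[0,0,-15],0]
    - [[0,0,-20],0]
    - [[0,0,-22],0]
    - [[0,0,-22],0]
    - [[-15,0,-12],0]
    - [[-30,0,0],0]
    - [[-40,0,0],0]
    - [[-45,5,0],-1]
    - [[-45,10,0],-2]

```text
t: 9.05
ee_pos: [430.1, 96.5, 201.8]
tool_rot: [3.119, -0.003, 1.405]
contact_force: [0.1, 0.2, -0.4]
gripper_width: 0.164
```

Run:
```python
from h import *
s=st()
plan(547,-125,168,1.571,8)
```

```text
9.05 [430.1  96.5 201.8] [ 3.119e+00 -3.000e-03  1.405e+00] [ 0.1  0.2 -0.4] [-0.04 -0.07 -0.01] 0.164
[[[-24.9,19.0,4.2],-1.2],[[-25.3,18.4,4.2],-1.2],[[-25.7,17.9,4.2],-1.2],[[-26.0,17.4,4.2],-1.2],[[-26.4,16.8,4.2],-1.2],[[-26.7,16.3,4.2],-1.2],[[-27.1,15.7,4.2],-1.2],[[-27.4,15.2,4.2],-1.2]]
```

>>> send_rows:
  deltas:
    - [[-26,19,4],-1]
    - [[-26,19,4],-1]
    - [[-26,18,4],-1]
    - [[-26,18,4],-1]
    - [[-26,17,4],-1]
    - [[-26,17,4],-1]
    - [[-27,16,4],-1]
    - [[-25,13,4],-1]
    - [[0,0,0],0]
    - [[0,0,0],0]

```text
t: 10.3
ee_pos: [539.7, -141.4, 176.2]
tool_rot: [3.118, 0.002, 1.539]
contact_force: [-0.3, -0.1, -0.5]
gripper_width: 0.164
```

Run:
```python
from h import *
import pickle
s=st()
p=grab('wrist','w6.png'); pickle.dump(p,open('w6.pkl','wb'))
st()
```

```text
10.3 [ 539.7 -141.4  176.2] [3.118e+00 2.000e-03 1.539e+00] [-0.3 -0.1 -0.5] [-0.04 -0.08 -0.  ] 0.164
10.35 [ 539.7 -141.3  176.2] [3.118e+00 3.000e-03 1.540e+00] [-0.1 -0.5 -1.7] [ 0.03 -0.13  0.03] 0.168
```

View pics/w6.png

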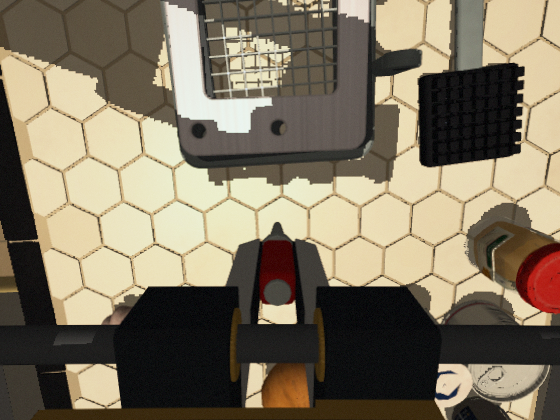

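Run:
```python
from h import *
import pickle
p=pickle.load(open('w6.pkl','rb'))
f=p['frame'][:,:,::-1]
a=f[85:175,170:390]; a=np.clip(a.astype(float)*1.3,0,255).astype(np.uint8)
b=f[115:143,180:300]; b=np.clip(b.astype(float)*1.6+10,0,255).astype(np.uint8)
im=np.vstack([cv2.resize(a,(792,324),interpolation=3),cv2.resize(b,(792,185),interpolation=cv2.INTER_NEAREST)])
cv2.imwrite('pics/w6z.png',im)
```

```text
(no output)
```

View pics/w6z.png

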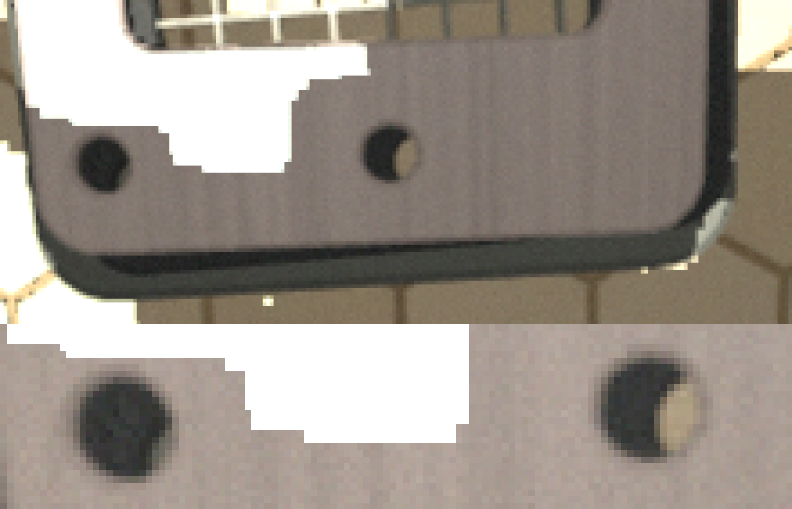

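```bash
cat >> h.py <<'E'
from scipy.spatial.transform import Rotation as Rn
def tip(L=80.6,s=None):
    s=s or arm.observe(); return np.array(s['ee_pos'])+L*Rn.from_euler('xyz',s['tool_rot']).as_matrix()[:,2]
E
python3 - <<'E'
from h import *
import pickle
p=pickle.load(open('w6.pkl','rb'))
t=tip();print('tip',t, proj(p,t), 'shoulder',proj(p,tip(34.6)))
z=lambda x,y:(180+x/6.6-.5,115+y/6.6-.5) 
print('clamp pin', atz(p,z(650,408),71),'bolt',atz(p,z(124,427),71))
print('lens', atz(p,z(653,410),65), atz(p,z(697,410),71))
f=p['frame'][:,:,::-1]
cv2.imwrite('pics/w6t.png',cv2.resize(f[205:315,230:325],None,fx=6,fy=6,interpolation=cv2.INTER_NEAREST)[:600])
E
```

```text
tip [ 541.63296465 -141.58063904   95.57311065] [[275.89842567 223.0787699 ]] shoulder [[275.63253139 246.18523276]]
clamp pin [ 544.65857015 -112.56858734   71.        ] bolt [ 485.13532639 -112.60285708   71.        ]
lens [ 545.1234472  -113.81247568   65.        ] [ 549.98977077 -112.99183903   71.        ]
```

View pics/w6t.png

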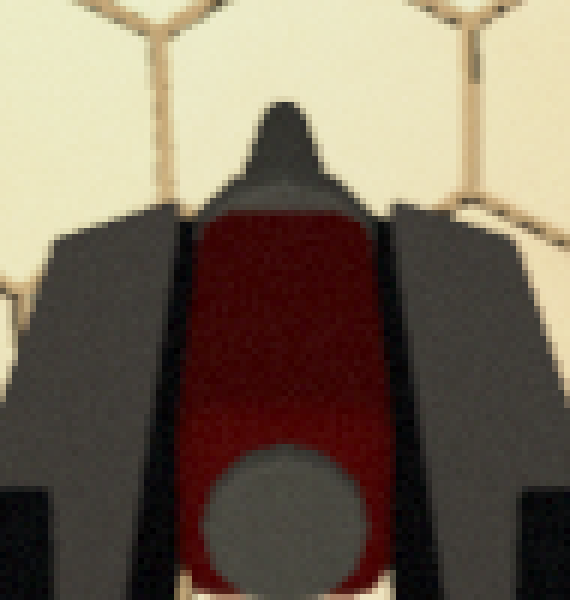

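Run:
```python
from h import *
import pickle
p=pickle.load(open('w6.pkl','rb'))
z=lambda x,y:(180+x/6.6-.5,115+(y-324)/6.6-.5) 
print('clamp pin', atz(p,z(650,408),71),'bolt',atz(p,z(124,427),71))
print('lens', atz(p,z(653,410),65), atz(p,z(697,410),71))
print('tip by cam',atz(p,(277.2-.5+.0,224.3),95.6))
```

```text
clamp pin [545.79459905 -76.7733526   71.        ] bolt [488.33906257 -76.94926872  71.        ]
lens [546.27387774 -77.17881506  65.        ] [550.93985326 -77.15786292  71.        ]
tip by cam [ 542.16629794 -142.49129288   95.6       ]
```

```bash
cat >> h.py <<'E'
def mv(dx,dy,dz,n=1):
    s=arm.observe(); M=Rn.from_euler('xyz',s['tool_rot']).as_matrix()
    print('tool delta per row',(M.T@np.array([dx,dy,dz])/n).round(2))
def totip(x,y,z,n=1):
    t=tip(); print('tip',t.round(2)); mv(x-t[0],y-t[1],z-t[2],n)
E
python3 - <<'E'
from h import *
totip(545.7,-76.1,79,7)
E
```

```text
tip [ 541.63 -141.58   95.57]
tool delta per row [9.37 0.23 2.35]
```

>>> send_rows:
  deltas:
    - [[8,0.2,1],0]
    - [[10,0.2,2],0]
    - [[10,0.2,2],0]
    - [[10,0.2,2],0]
    - [[10,0.2,2],0]
    - [[8,0.2,2],0]
    - [[5,0.2,2],0]
    - [[3,0,2],0]
    - [[0,0,0],0]
    - [[0,0,0],0]

```text
t: 11.6
ee_pos: [542.9, -69.9, 160.7]
tool_rot: [3.118, 0.002, 1.544]
contact_force: [-0.7, 0.3, -1.3]
gripper_width: 0.167
```

Run:
```python
from h import *
import pickle
st()
p=grab('wrist','w7.png'); pickle.dump(p,open('w7.pkl','wb'))
totip(545.7,-76.1,79)
print(proj(p,tip()))
f=p['frame'][:,:,::-1]
cv2.imwrite('pics/w7t.png',cv2.resize(f[190:270,230:325],None,fx=7,fy=7,interpolation=cv2.INTER_NEAREST))
```

```text
11.6 [542.9 -69.9 160.7] [3.118e+00 2.000e-03 1.544e+00] [-0.7  0.3 -1.3] [-0.03 -0.08  0.01] 0.167
tip [544.81 -70.18  80.13]
tool delta per row [-5.89  1.03  1.17]
[[275.82697931 223.20690195]]
```

View pics/w7t.png

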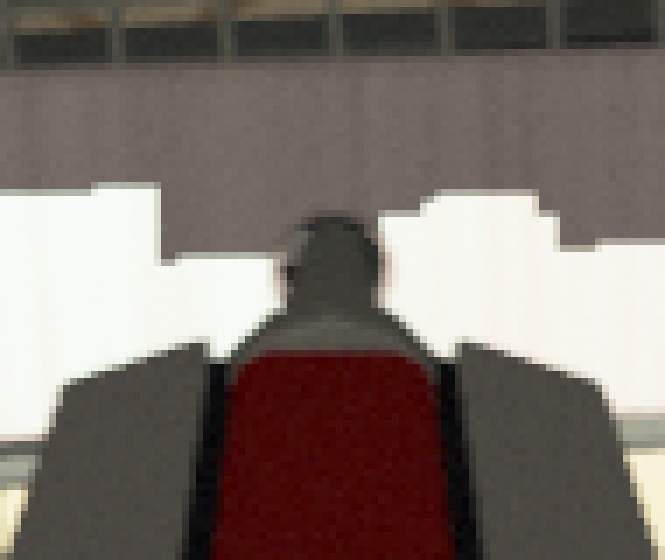

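Run:
```python
from h import *
import pickle
p=pickle.load(open('w7.pkl','rb'))
print(atz(p,(277.2,228),71), atz(p,(277.2,223.2),80.1))
```

```text
[545.81301005 -76.67508313  71.        ] [545.77087319 -70.21791725  80.1       ]
```

>>> send_rows:
  deltas:
    - [[-2,0.1,0],0]
    - [[-2,0.1,0],0]
    - [[-2,0.1,0],0]
    - [[0,0,1],0]
    - [[0,0,2],0]
    - [[0,0,2],0]
    - [[0,0,2],0]
    - [[0,0,2],0]
    - [[0,0,1.5],0]
    - [[0,0,0],0]

```text
t: 12.9
ee_pos: [543.2, -76.9, 149.4]
tool_rot: [3.118, 0.003, 1.543]
contact_force: [-0.1, 0.7, -0.9]
gripper_width: 0.168
```

Run:
```python
from h import *
st()
totip(545,-76.3,67.5)
```

```text
12.9 [543.2 -76.9 149.4] [3.118e+00 3.000e-03 1.543e+00] [-0.1  0.7 -0.9] [-0.01 -0.03 -0.02] 0.168
tip [545.13 -77.19  68.81]
tool delta per row [ 0.89 -0.19  1.3 ]
```

>>> send_rows:
  deltas:
    - [[0.4,0,1],0]
    - [[0,0,1],0]
    - [[-0.3,1,0],0]
    - [[-0.3,1,0],0]
    - [[-0.2,1,0],0]
    - [[-0.2,1,0],0]
    - [[-0.2,1,0],0]
    - [[-0.2,1,0],0]
    - [[0,0,0],0]
    - [[0,0,0],0]

```text
t: 14.15
ee_pos: [548.3, -77.8, 147.3]
tool_rot: [3.122, 0.002, 1.543]
contact_force: [-1.6, 0.7, -0.6]
gripper_width: 0.169
```

Run:
```python
from h import *
st()
totip(550.9,-78.2,62)
```

```text
14.15 [548.3 -77.8 147.3] [3.122e+00 2.000e-03 1.543e+00] [-1.6  0.7 -0.6] [ 0.09  0.4  -0.03] 0.169
tip [549.87 -78.02  66.73]
tool delta per row [-0.14  0.94  4.75]
```

>>> send_rows:
  deltas:
    - [[-0.2,1,0],0]
    - [[0,0.3,0],0]
    - [[0,0,1],0]
    - [[0,0,1],0]
    - [[0,0,1],0]
    - [[0,0,1],0]
    - [[0,0,1],0]
    - [[0,0,0],0]
    - [[0,0,0],0]
    - [[0,0,0],0]

```text
t: 15.4
ee_pos: [549.8, -77.7, 142.0]
tool_rot: [3.121, 0.001, 1.543]
contact_force: [-0.9, 0.8, -0.3]
gripper_width: 0.167
```

Run:
```python
from h import *
st()
totip(547.8,-77,62)
```

```text
15.4 [549.8 -77.7 142. ] [3.121e+00 1.000e-03 1.543e+00] [-0.9  0.8 -0.3] [0.17 0.33 0.04] 0.167
tip [551.39 -77.88  61.43]
tool delta per row [ 0.78 -3.6  -0.64]
```

>>> send_rows:
  deltas:
    - [[0.2,-1,0],0]
    - [[0.2,-1,0],0]
    - [[0.2,-1,0],0]
    - [[0.1,-0.7,0],0]
    - [[0,0,0],0]
    - [[0,0,1],0]
    - [[0,0,1],0]
    - [[0,0,1],0]
    - [[0,0,1],0]
    - [[0,0,0],0]

```text
t: 16.65
ee_pos: [547.6, -77.7, 138.0]
tool_rot: [3.117, 0.003, 1.543]
contact_force: [0.6, 0.1, -1.4]
gripper_width: 0.165
```

Run:
```python
from h import *
st()
print(tip())
```

```text
16.65 [547.6 -77.7 138. ] [3.117e+00 3.000e-03 1.543e+00] [ 0.6  0.1 -1.4] [-0.01 -0.09  0.04] 0.165
[549.53831639 -77.94775801  57.40326534]
```

>>> send_rows:
  deltas:
    - [[0,-0.5,1],0]
    - [[0,-0.5,1],0]
    - [[0,0,1.5],0]
    - [[0,0,1.5],0]
    - [[0,0,1.5],0]
    - [[0,0,1.5],0]
    - [[0,0,1.5],0]
    - [[0,0,1.5],0]
    - [[0,0,0],0]
    - [[0,0,0],0]

```text
t: 17.9
ee_pos: [547.8, -77.3, 128.2]
tool_rot: [3.114, 0.002, 1.543]
contact_force: [0.4, 1.0, 1.2]
gripper_width: 0.167
```

Run:
```python
from h import *
st()
print(tip())
```

```text
17.9 [547.8 -77.3 128.2] [3.114e+00 2.000e-03 1.543e+00] [0.4 1.  1.2] [ 0.07 -0.04 -0.03] 0.167
[550.08370048 -77.51020008  47.65092348]
```

>>> send_rows:
  deltas:
    - [[0,0,1.5],0]
    - [[0,0,1.5],0]
    - [[0,0,1.5],0]
    - [[0,0,1.5],0]
    - [[0,0,1.5],0]
    - [[0,0,1.5],0]
    - [[0,0,1.5],0]
    - [[0,0,1.5],0]
    - [[0,0,0],0]
    - [[0,0,0],0]

```text
t: 19.15
ee_pos: [547.3, -77.0, 115.4]
tool_rot: [3.116, 0.002, 1.543]
contact_force: [-1.8, 1.8, 2.4]
gripper_width: 0.168
```

Run:
```python
from h import *
st()
print(tip())
```

```text
19.15 [547.3 -77.  115.4] [3.116e+00 2.000e-03 1.543e+00] [-1.8  1.8  2.4] [0.25 0.21 0.02] 0.168
[549.35976039 -77.17371805  34.85942522]
```

>>> send_rows:
  deltas:
    - [[0,0,1.5],0]
    - [[0,0,1.5],0]
    - [[0,0,1.5],0]
    - [[0,0,1.5],0]
    - [[0,0,1.5],0]
    - [[0,0,1],0]
    - [[0,0,1],0]
    - [[0,0,1],0]
    - [[0,0,0],0]
    - [[0,0,0],0]

```text
t: 20.4
ee_pos: [547.2, -76.9, 105.6]
tool_rot: [3.116, 0.001, 1.543]
contact_force: [-1.6, 1.5, 4.9]
gripper_width: 0.165
```

Run:
```python
from h import *
st()
print(tip())
```

```text
20.4 [547.2 -76.9 105.6] [3.116e+00 1.000e-03 1.543e+00] [-1.6  1.5  4.9] [ 0.33  0.56 -0.  ] 0.165
[549.246557  -77.0736448  25.0501901]
```

>>> send_rows:
  deltas:
    - [[0,0,1],0]
    - [[0,0,1],0]
    - [[0,0,1],0]
    - [[0,0,1],0]
    - [[0,0,1],0]
    - [[0,0,1],0]
    - [[0,0,1],0]
    - [[0,0,1],0]
    - [[0,0,1],0]
    - [[0,0,1],0]

```text
t: 21.65
ee_pos: [547.1, -76.9, 105.6]
tool_rot: [3.114, 0.002, 1.544]
contact_force: [-4.5, 2.0, 8.3]
gripper_width: 0.169
```

Run:
```python
from h import *
st()
p=grab('wrist','w8.png')
f=p['frame'][:,:,::-1]
cv2.imwrite('pics/w8t.png',cv2.resize(f[150:310,170:400],None,fx=3.4,fy=3.4,interpolation=3))
```

```text
21.65 [547.1 -76.9 105.6] [3.114e+00 2.000e-03 1.544e+00] [-4.5  2.   8.3] [0.41 0.95 0.03] 0.169
```

View pics/w8t.png

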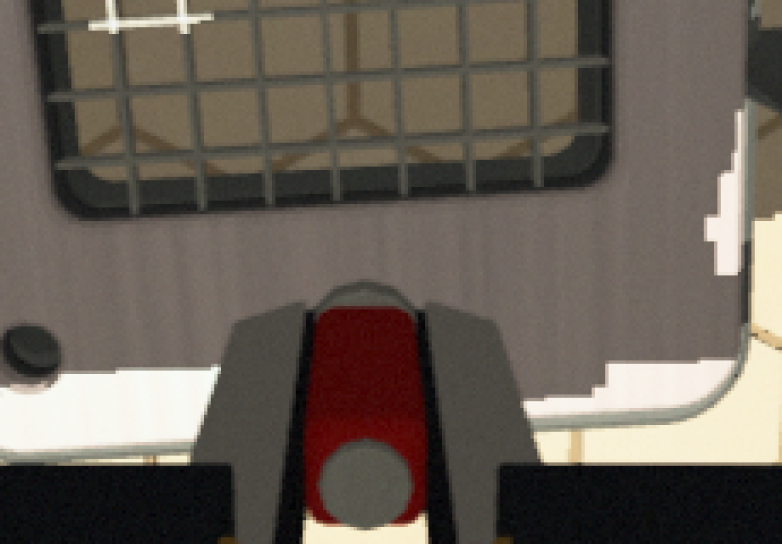

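>>> send_rows:
  deltas:
    - [[0,0,-0.5],0]
    - [[0,0,0],0]
    - [[0,0,0],0]
    - [[0,0,0],0]
    - [[0,0,-3],0]
    - [[0,0,-8],0]
    - [[0,0,-12],0]
    - [[0,0,-15],0]
    - [[0,0,-20],0]
    - [[0,0,-20],0]
  gripper: 45

```text
t: 22.95
ee_pos: [545.1, -77.3, 186.1]
tool_rot: [3.114, 0.004, 1.543]
contact_force: [-0.4, 0.3, 0.0]
gripper_width: 0.452
```

Run:
```python
from h import *
st()
p=grab('wrist','w9.png')
plan(462.5,338,150,1.45,10)
```

```text
22.95 [545.1 -77.3 186.1] [3.114 0.004 1.543] [-0.4  0.3  0. ] [-0.03 -0.03  0.02] 0.452
[[[41.3,-9.6,4.0],0.5],[[41.2,-9.9,4.0],0.5],[[41.1,-10.3,4.0],0.5],[[41.0,-10.7,4.0],0.5],[[40.9,-11.1,4.0],0.5],[[40.8,-11.5,4.0],0.5],[[40.7,-11.9,4.0],0.5],[[40.6,-12.2,4.0],0.5],[[40.5,-12.6,4.0],0.5],[[40.4,-13.0,4.0],0.5]]
```

View pics/w9.png

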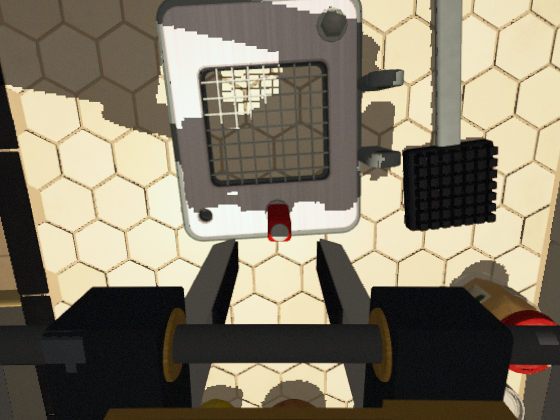

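Run:
```python
from h import *
plan(465,325,186,3.114,10)
```

```text
[[[40.0,-9.3,0.4],-9.0],[[41.0,-2.9,0.4],-9.0],[[40.9,3.5,0.4],-9.0],[[39.9,9.9,0.4],-9.0],[[37.8,16.0,0.4],-9.0],[[34.9,21.7,0.4],-9.0],[[31.0,26.9,0.4],-9.0],[[26.4,31.5,0.4],-9.0],[[21.2,35.2,0.4],-9.0],[[15.4,38.1,0.4],-9.0]]
```

>>> send_rows:
  deltas:
    - [[40,-9,0],-9]
    - [[41,-3,0],-9]
    - [[41,3,0],-9]
    - [[40,10,0],-9]
    - [[38,16,0],-9]
    - [[35,22,0],-9]
    - [[31,27,0],-9]
    - [[26,31,0],-9]
    - [[20,32,0],-9]
    - [[12,30,0],-8]

```text
t: 24.25
ee_pos: [459.6, 321.1, 192.6]
tool_rot: [-3.137, 0.05, -3.14]
contact_force: [0.1, -0.4, -0.3]
gripper_width: 0.451
```

Run:
```python
from h import *
st()
plan(463,337,160,3.114,1)
```

```text
24.25 [459.6 321.1 192.6] [-3.137  0.05  -3.14 ] [ 0.1 -0.4 -0.3] [-0.02 -0.07 -0.05] 0.451
[[[-3.4,15.9,32.6],-358.4]]
```

Run:
```python
from h import *
import pickle
p=grab('wrist','w10.png'); pickle.dump(p,open('w10.pkl','wb'))
st(); print(proj(p,[[462.5,337,106],[462.8,338.7,55],[456.9,275,55]]))
for r in arm.outline_of(p,'bolt_grip')[:2]: print(r['confidence'],r['at'],atz(p,r['at'],90))
```

```text
24.3 [458.4 324.6 192.4] [-3.14   0.049 -3.134] [-0.4  1.7  0.6] [ 0.16 -0.16 -0.01] 0.453
[[300.30806523 218.05079614]
 [298.74602217 199.06445866]
 [224.04667533 192.31022508]]
0.94 [296.8, 204.1] [456.83592721 335.18679608  90.        ]
```

View pics/w10.png

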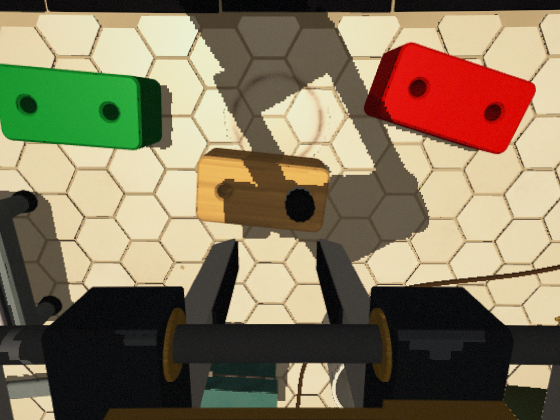

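Run:
```python
from h import *
import pickle
p=pickle.load(open('w10.pkl','rb'))
f=p['frame'][:,:,::-1][140:245,185:340]
f=np.clip(f.astype(float)*1.5+20,0,255).astype(np.uint8)
cv2.imwrite('pics/w10z.png',cv2.resize(f,None,fx=5,fy=5,interpolation=3))
print(ray(p,(280,210)))
```

```text
(array([380.4094122 , 321.13854147, 345.60541131]), array([ 0.30252112,  0.00504982, -0.95318002]))
```

View pics/w10z.png

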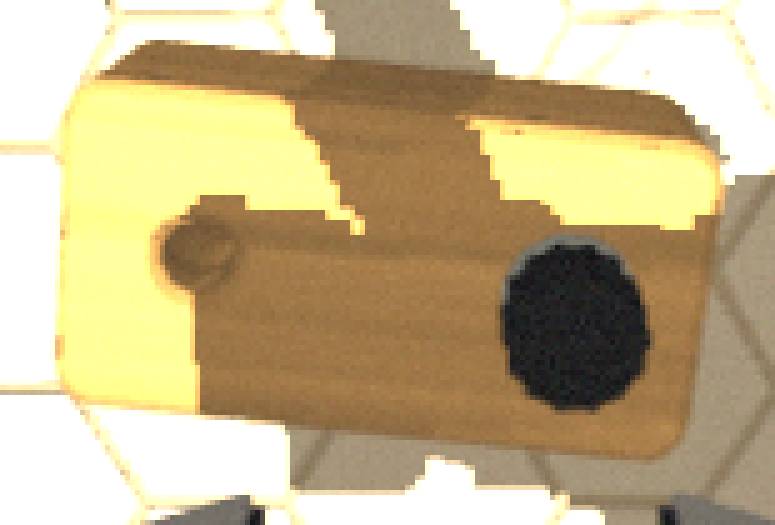

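Run:
```python
from h import *
import pickle
p=pickle.load(open('w10.pkl','rb')); q=pickle.load(open('w3.pkl','rb'))
uv=(300,206); w=(290.6,80.9)
for z in (70,80,90,106): print(z,atz(p,uv,z).round(1),atz(q,w,z).round(1))
c,d=ray(q,w); print(c)
# stand corners check from w10
f=lambda x,y:(185+x/5-.5,140+y/5-.5)
for c in [(65,85),(722,150),(690,460),(58,390)]: print(atz(p,f(*c),55).round(1))
p2=grab('wrist','w11.png'); st(); pickle.dump(p2,open('w11.pkl','wb'))
print(proj(p2,[[462.5,337,106],[462.8,338.7,55],[456.9,275,55]]))
for r in arm.outline_of(p2,'bolt_grip')[:2]: print(r['confidence'],r['at'])
f=p2['frame'][:,:,::-1][140:245,185:340]
f=np.clip(f.astype(float)*1.5+20,0,255).astype(np.uint8)
cv2.imwrite('pics/w11z.png',cv2.resize(f,None,fx=5,fy=5,interpolation=3))
```

```text
70 [464.4 338.9  70. ] [463.6 339.4  70. ]
80 [461.4 338.3  80. ] [463.1 338.5  80. ]
90 [458.3 337.6  90. ] [462.7 337.6  90. ]
106 [453.5 336.6 106. ] [462.  336.2 106. ]
[448.80515412 308.90145426 413.8926009 ]
[426.4 254.5  55. ]
[437.2 363.3  55. ]
[492.5 360.2  55. ]
[479.6 249.7  55. ]
24.4 [459.7 320.6 192.3] [-3.137  0.05   3.139] [-0.6 -0.   0.3] [ 0.07 -0.1  -0.  ] 0.45
[[298.50173962 218.93064039]
 [297.17106489 199.83901076]
 [222.43892017 193.1513569 ]]
0.75 [296.6, 204.2]
0.48 [14.4, 282.7]
```

View pics/w11z.png

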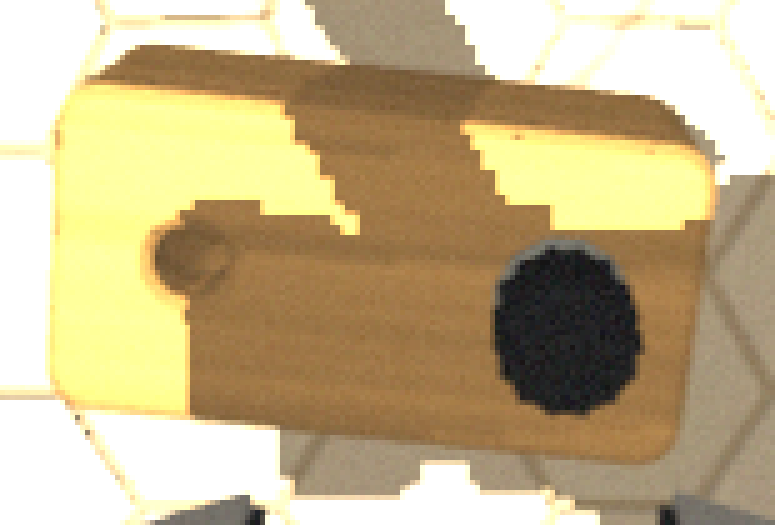

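Run:
```python
from h import *
mv(461.8-459.7,338.2-320.6,105-192.3,7)
```

```text
tool delta per row [ 0.33  2.58 12.46]
```

>>> send_rows:
  deltas:
    - [[0.3,2.6,8],0]
    - [[0.3,2.6,12],0]
    - [[0.3,2.6,14],0]
    - [[0.3,2.6,14],0]
    - [[0.3,2.6,14],0]
    - [[0.3,2.6,12],0]
    - [[0.3,2.5,8],0]
    - [[0,0,4],0]
    - [[0,0,0],0]
    - [[0,0,0],0]

```text
t: 25.7
ee_pos: [463.4, 334.9, 99.2]
tool_rot: [-3.134, 0.048, 3.13]
contact_force: [-0.7, 0.6, -0.6]
gripper_width: 0.45
```

Run:
```python
from h import *
s=st(); e=s['ee_pos']
mv(461.8-e[0],338.2-e[1],83-e[2],1)
```

```text
25.7 [463.4 334.9  99.2] [-3.134  0.048  3.13 ] [-0.7  0.6 -0.6] [ 0.09 -0.13 -0.04] 0.45
tool delta per row [ 2.42  3.4  16.05]
```

>>> send_rows:
  deltas:
    - [[0.6,1,3],0]
    - [[0.6,1,4],0]
    - [[0.6,1,4],0]
    - [[0.6,0.4,3],0]
    - [[0,0,1.5],0]
    - [[0,0,0],0]
    - [[0,0,0],0]
    - [[0,0,0],0]
    - [[0,0,0],0]
    - [[0,0,0],0]

```text
t: 26.95
ee_pos: [462.4, 338.7, 83.8]
tool_rot: [-3.136, 0.051, 3.13]
contact_force: [-0.3, -0.3, 0.5]
gripper_width: 0.452
```

Run:
```python
from h import *
s=st(); e=s['ee_pos']
mv(461.8-e[0],338.2-e[1],83-e[2],1)
p=grab('wrist','w12.png')
```

```text
26.95 [462.4 338.7  83.8] [-3.136  0.051  3.13 ] [-0.3 -0.3  0.5] [ 0.03 -0.09 -0.04] 0.452
tool delta per row [ 0.62 -0.5   0.79]
```

View pics/w12.png

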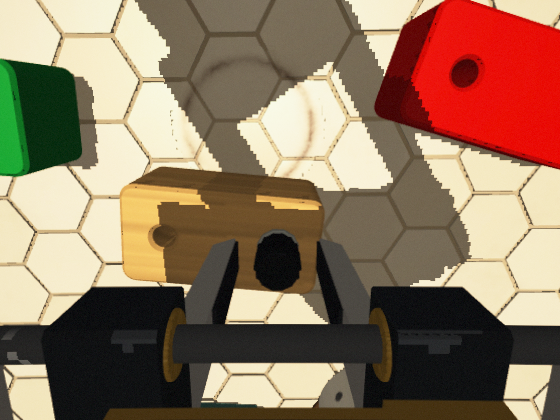

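>>> send_rows:
  deltas:
    - [[0.5,0,0.8],0]
    - [[0,0,0],0]
    - [[0,0,0],0]
    - [[0,0,0],0]
    - [[0,0,0],0]
    - [[0,0,0],0]
    - [[0,0,-2],0]
    - [[0,0,-4],0]
    - [[0,0,-8],0]
    - [[0,0,-12],0]
  gripper: 0

```text
t: 28.25
ee_pos: [459.8, 338.4, 109.0]
tool_rot: [-3.134, 0.048, 3.13]
contact_force: [0.7, -0.6, -0.6]
gripper_width: 0.228
```

Run:
```python
from h import *
s=st(); e=s['ee_pos']
```

```text
28.25 [459.8 338.4 109. ] [-3.134  0.048  3.13 ] [ 0.7 -0.6 -0.6] [ 0.05 -0.18 -0.08] 0.228
```

Run:
```python
from h import *
mv(0,0,16,1)
mv(490-459.8,-72-338.4,0,16)
```

```text
tool delta per row [ -0.77  -0.12 -15.98]
tool delta per row [ -2.19 -25.62   0.29]
```

>>> send_rows:
  deltas:
    - [[-0.7,0,-14],0]
    - [[-0.7,0,-16],0]
    - [[-0.7,0,-16],0]
    - [[-1,-8,-8],0]
    - [[-2,-15,0],0]
    - [[-2,-22,0],0]
    - [[-2,-25,0],0]
    - [[-2,-26,0],0]
    - [[-2,-26,0],0]
    - [[-2,-26,0],0]

```text
t: 29.5
ee_pos: [469.8, 182.0, 168.5]
tool_rot: [-3.133, 0.047, 3.13]
contact_force: [0.4, -1.1, -0.5]
gripper_width: 0.229
```

Run:
```python
from h import *
s=st(); e=s['ee_pos']
mv(490-e[0],-76-e[1],160-e[2],10)
```

```text
29.5 [469.8 182.  168.5] [-3.133  0.047  3.13 ] [ 0.4 -1.1 -0.5] [ 0.01 -0.14  0.  ] 0.229
tool delta per row [ -2.27 -25.76   1.2 ]
```

>>> send_rows:
  deltas:
    - [[-2.2,-26,1],0]
    - [[-2.2,-26,1],0]
    - [[-2.2,-26,1],0]
    - [[-2.2,-26,1],0]
    - [[-2.2,-26,1],0]
    - [[-2.2,-26,1],0]
    - [[-2.2,-26,1],0]
    - [[-2.2,-26,1],0]
    - [[-2,-18,1],0]
    - [[-1,-8,0],0]

```text
t: 30.75
ee_pos: [478.1, -70.5, 154.9]
tool_rot: [-3.129, 0.032, 3.12]
contact_force: [0.2, -0.5, -1.6]
gripper_width: 0.223
```

Run:
```python
from h import *
import pickle
s=st(); e=s['ee_pos']
mv(490-e[0],-78-e[1],145-e[2],1)
p=grab('wrist','w13.png'); pickle.dump(p,open('w13.pkl','wb'))
print(proj(p,[[490.1,-78.4,71]]),st()['ee_pos'])
```

```text
30.75 [478.1 -70.5 154.9] [-3.129  0.032  3.12 ] [ 0.2 -0.5 -1.6] [ 0.08 -0.1   0.  ] 0.223
tool delta per row [-11.75  -7.14  10.33]
30.8 [478.2 -71.  154.9] [-3.128  0.032  3.12 ] [ 0.4 -1.6 -0.8] [ 0.   -0.13  0.06] 0.227
[[268.3759142  233.57081357]] [478.23548745 -71.01375129 154.86650423]
```

View pics/w13.png

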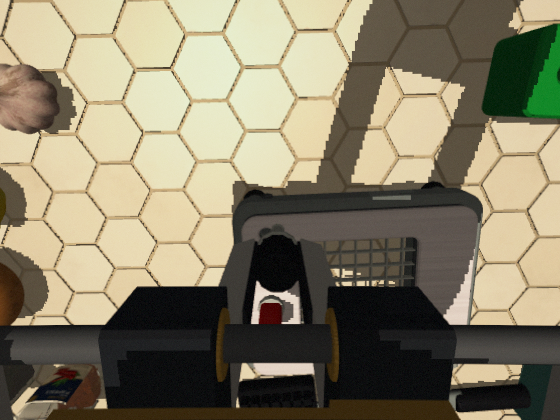

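Run:
```python
from h import *
import pickle
p=pickle.load(open('w13.pkl','rb'))
f=p['frame'][:,:,::-1][205:305,225:330]
f=np.clip(f.astype(float)*1.7+15,0,255).astype(np.uint8)
cv2.imwrite('pics/w13z.png',cv2.resize(f,None,fx=6,fy=6,interpolation=3)[:600])
# bolt axis points, upright from grasp point
s=arm.observe(); e=s['ee_pos']
for nm,d in(('tilted',Rn.from_euler('xyz',s['tool_rot']).as_matrix()[:,2]),('upr',np.array([-.018,0,-1]))):
    b=e+3*d
    print(nm,proj(p,[b+25*d,b+(61.5)*d,b-4*d]).round(1).tolist())
```

```text
tilted [[276.8, 249.9], [276.7, 229.7], [276.9, 272.0]]
upr [[277.4, 247.5], [278.0, 225.0], [276.8, 272.1]]
```

View pics/w13z.png

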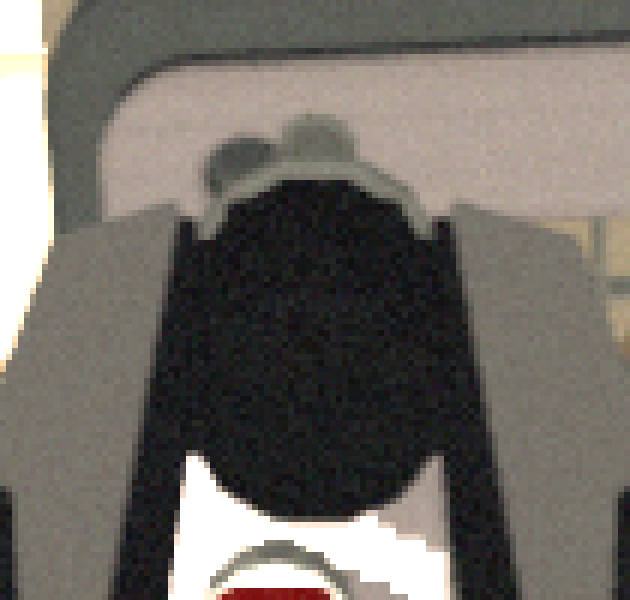

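Run:
```python
from h import *
import pickle
p=pickle.load(open('w13.pkl','rb'))
h=atz(p,(266.5,234.7),71); n=atz(p,(277.3,229.3),90.4); print(h,n,h-n)
d=h-n; mv(d[0],d[1],-10,1)
mv(0,0,-10,1)
```

```text
[490.93928574 -79.77626582  71.        ] [480.02016333 -71.54219702  90.4       ] [ 10.91912241  -8.2340688  -19.4       ]
tool delta per row [-10.77  -7.85  10.46]
tool delta per row [0.32 0.13 9.99]
```

>>> send_rows:
  deltas:
    - [[-2.5,-2,1],0]
    - [[-3,-2.5,2],0]
    - [[-3,-2,3],0]
    - [[-1.5,-1,3],0]
    - [[0,0,3],0]
    - [[0,0,2],0]
    - [[0,0,1],0]
    - [[0,0,0],0]
    - [[0,0,0],0]
    - [[0,0,0],0]

```text
t: 32.05
ee_pos: [488.8, -77.5, 138.9]
tool_rot: [-3.129, 0.031, 3.122]
contact_force: [-0.2, 0.4, -0.4]
gripper_width: 0.226
```

Run:
```python
from h import *
import pickle
s=st(); e=s['ee_pos']; t=tip(64.5); print(t)
p=grab('wrist','w14.png'); pickle.dump(p,open('w14.pkl','wb'))
f=p['frame'][:,:,::-1][195:295,225:330]
f=np.clip(f.astype(float)*1.7+15,0,255).astype(np.uint8)
cv2.imwrite('pics/w14z.png',cv2.resize(f,None,fx=6,fy=6,interpolation=3)[:600])
print(proj(p,[[490.1,-78.4,71],t]))
```

```text
32.05 [488.8 -77.5 138.9] [-3.129  0.031  3.122] [-0.2  0.4 -0.4] [ 0.08 -0.09 -0.02] 0.226
[490.80073719 -78.36113862  74.41884026]
[[277.62006716 226.73809544]
 [277.64981907 229.45899175]]
```

View pics/w14z.png

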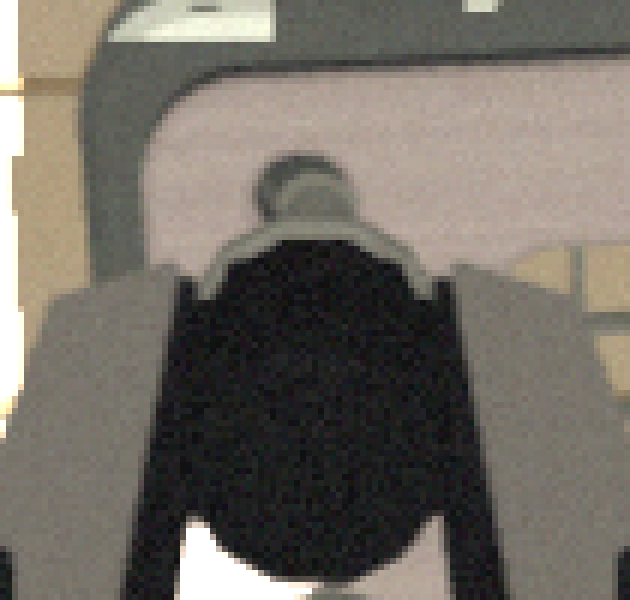

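>>> send_rows:
  deltas:
    - [[-0.3,-0.6,0],0]
    - [[0,-0.6,0],0]
    - [[0,0,1],0]
    - [[0,0,1],0]
    - [[0,0,1],0]
    - [[0,0,1],0]
    - [[0,0,1],0]
    - [[0,0,1],0]
    - [[0,0,1],0]
    - [[0,0,0],0]

```text
t: 33.35
ee_pos: [489.4, -79.0, 131.5]
tool_rot: [-3.129, 0.032, 3.122]
contact_force: [0.2, 0.7, -0.1]
gripper_width: 0.227
```

Run:
```python
from h import *
import pickle
s=st(); e=s['ee_pos']; t=tip(64.5); print(t)
```

```text
33.35 [489.4 -79.  131.5] [-3.129  0.032  3.122] [ 0.2  0.7 -0.1] [ 0.09 -0.11 -0.03] 0.227
[491.46071097 -79.82347898  67.05506311]
```

>>> send_rows:
  deltas:
    - [[0,0,1.5],0]
    - [[0,0,2],0]
    - [[0,0,2],0]
    - [[0,0,2],0]
    - [[0,0,2],0]
    - [[0,0,2],0]
    - [[0,0,2],0]
    - [[0,0,2],0]
    - [[0,0,0],0]
    - [[0,0,0],0]

```text
t: 34.6
ee_pos: [490.3, -79.2, 115.0]
tool_rot: [-3.129, 0.032, 3.122]
contact_force: [0.4, 0.6, -0.3]
gripper_width: 0.23
```

Run:
```python
from h import *
s=st(); e=s['ee_pos']; t=tip(64.5); print(t)
```

```text
34.6 [490.3 -79.2 115. ] [-3.129  0.032  3.122] [ 0.4  0.6 -0.3] [ 0.02 -0.22 -0.01] 0.23
[492.32947455 -80.07787971  50.49647604]
```

>>> send_rows:
  deltas:
    - [[0.4,0,1.5],0]
    - [[0.3,0,1.5],0]
    - [[0.05,0,1.5],0]
    - [[0.05,0,2],0]
    - [[0.05,0,2],0]
    - [[0.05,0,2],0]
    - [[0.05,0,2],0]
    - [[0.05,0,2],0]
    - [[0,0,0],0]
    - [[0,0,0],0]

```text
t: 35.85
ee_pos: [491.0, -79.1, 100.6]
tool_rot: [-3.13, 0.036, 3.122]
contact_force: [0.2, 0.7, 1.0]
gripper_width: 0.226
```

Run:
```python
from h import *
s=st(); e=s['ee_pos']; t=tip(64.5); print(t)
```

```text
35.85 [491.  -79.1 100.6] [-3.13   0.036  3.122] [0.2 0.7 1. ] [ 0.18 -0.36  0.01] 0.226
[493.25127436 -79.898767    36.11098368]
```

>>> send_rows:
  deltas:
    - [[0,0,1.5],0]
    - [[0,0,1.5],0]
    - [[0,0,2],0]
    - [[0,0,2],0]
    - [[0,0,2],0]
    - [[0,0,2],0]
    - [[0,0,2],0]
    - [[0,0,2],0]
    - [[0,0,2],0]
    - [[0,0,2],0]

```text
t: 37.1
ee_pos: [491.2, -79.1, 99.0]
tool_rot: [-3.128, 0.039, 3.123]
contact_force: [-3.5, 1.9, 9.6]
gripper_width: 0.226
```

Run:
```python
from h import *
s=st(); e=s['ee_pos']; t=tip(64.5); print(t)
p=grab('wrist','w15.png')
f=p['frame'][:,:,::-1][195:330,190:370]
f=np.clip(f.astype(float)*1.5+15,0,255).astype(np.uint8)
cv2.imwrite('pics/w15z.png',cv2.resize(f,None,fx=4.2,fy=4.2,interpolation=3))
```

```text
37.1 [491.2 -79.1  99. ] [-3.128  0.039  3.123] [-3.5  1.9  9.6] [ 0.39  0.56 -0.04] 0.226
[493.70999865 -79.9951602   34.53088191]
```

View pics/w15z.png

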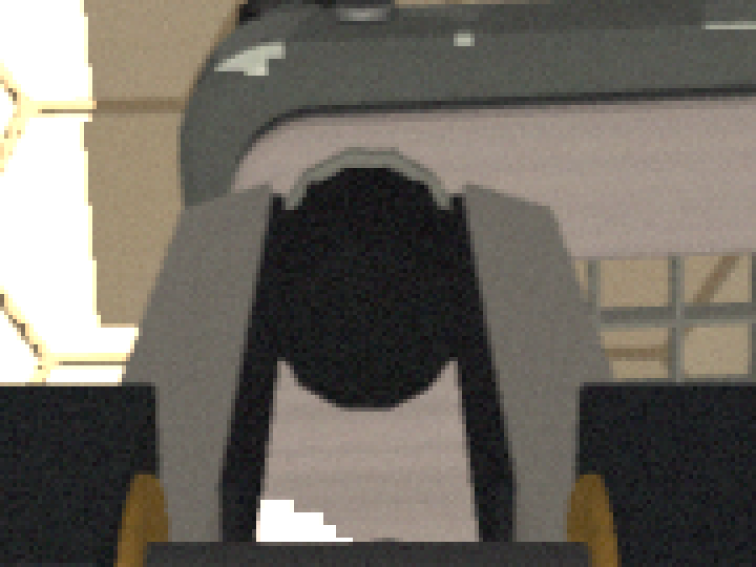

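>>> send_rows:
  deltas:
    - [[0,0,3],0]
    - [[0,0,4],0]
    - [[0,0,4],0]
    - [[0,0,4],0]
    - [[0,0,0],0]
    - [[0,0,0],0]
    - [[0,0,0],0]
    - [[0,0,0],0]
    - [[0,0,0],0]
    - [[0,0,0],0]

```text
t: 38.4
ee_pos: [490.9, -78.9, 99.4]
tool_rot: [-3.127, 0.041, 3.124]
contact_force: [-0.6, 0.7, 3.3]
gripper_width: 0.229
```

Run:
```python
from h import *
s=st()
```

```text
38.4 [490.9 -78.9  99.4] [-3.127  0.041  3.124] [-0.6  0.7  3.3] [0.33 0.   0.04] 0.229
```

>>> send_rows:
  deltas:
    - [[0,0,-0.3],0]
    - [[0,0,0],0]
    - [[0,0,0],0]
    - [[0,0,0],0]
    - [[0,0,-4],0]
    - [[0,0,-8],0]
    - [[0,0,-12],0]
    - [[0,0,-14],0]
    - [[0,0,-14],0]
    - [[0,0,-8],0]
  gripper: 45

```text
t: 39.65
ee_pos: [487.9, -78.6, 162.7]
tool_rot: [-3.126, 0.04, 3.123]
contact_force: [0.6, 0.6, -0.2]
gripper_width: 0.45
```

Run:
```python
from h import *
import pickle
s=st(); e=s['ee_pos']
p=grab('wrist','w16.png'); pickle.dump(p,open('w16.pkl','wb'))
f=p['frame'][:,:,::-1][180:400,190:370]
f=np.clip(f.astype(float)*1.4+15,0,255).astype(np.uint8)
cv2.imwrite('pics/w16z.png',cv2.resize(f,None,fx=2.7,fy=2.7,interpolation=3))
print(proj(p,[[548.1,-77,126],[490.1,-78.4,100],[490.1,-78.4,71]]))
mv(548.1-e[0],-77-e[1],0,6)
```

```text
39.65 [487.9 -78.6 162.7] [-3.126  0.04   3.123] [ 0.6  0.6 -0.2] [ 0.03 -0.15  0.03] 0.45
[[283.02200184 331.07751175]
 [279.49070142 229.88273173]
 [279.80958052 216.14246713]]
tool delta per row [-10.01   0.45   0.41]
```

View pics/w16z.png

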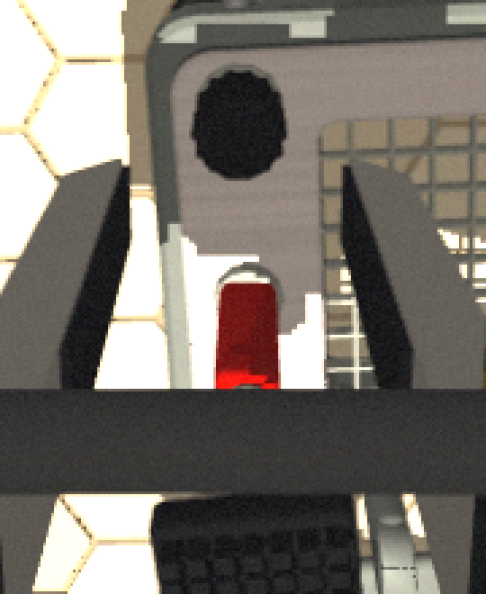

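>>> send_rows:
  deltas:
    - [[-8,0.4,0],0]
    - [[-10,0.4,0],0]
    - [[-10,0.4,0],0]
    - [[-10,0.4,0],0]
    - [[-9,0.4,0],0]
    - [[-7,0.3,0],0]
    - [[-4,0.2,0],0]
    - [[0,0,0],0]
    - [[0,0,0],0]
    - [[0,0,0],0]

```text
t: 40.95
ee_pos: [550.0, -76.9, 163.9]
tool_rot: [-3.126, 0.038, 3.124]
contact_force: [-1.2, -0.3, 0.1]
gripper_width: 0.45
```

Run:
```python
from h import *
s=st(); e=s['ee_pos']
p=grab('wrist','w17.png')
mv(548.1-e[0],-77-e[1],105.6-e[2],6)
```

```text
40.95 [550.  -76.9 163.9] [-3.126  0.038  3.124] [-1.2 -0.3  0.1] [ 0.07 -0.13 -0.02] 0.45
tool delta per row [0.68 0.12 9.7 ]
```

View pics/w17.png

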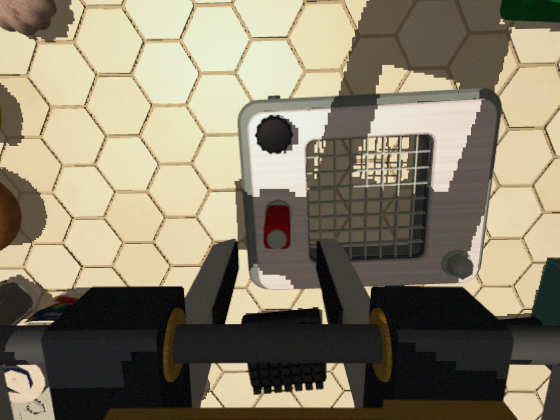

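>>> send_rows:
  deltas:
    - [[0.6,0.1,6],0]
    - [[0.7,0.1,10],0]
    - [[0.7,0.1,12],0]
    - [[0.7,0.1,10],0]
    - [[0.7,0.1,8],0]
    - [[0.3,0,5],0]
    - [[0,0,2],0]
    - [[0,0,0],0]
    - [[0,0,0],0]
    - [[0,0,0],0]

```text
t: 42.25
ee_pos: [547.7, -77.2, 106.8]
tool_rot: [-3.126, 0.037, 3.123]
contact_force: [-0.4, -0.2, 0.2]
gripper_width: 0.452
```

Run:
```python
from h import *
s=st(); e=s['ee_pos']
mv(548.1-e[0],-77-e[1],105.6-e[2],1)
```

```text
42.25 [547.7 -77.2 106.8] [-3.126  0.037  3.123] [-0.4 -0.2  0.2] [ 0.03 -0.14  0.01] 0.452
tool delta per row [-0.34  0.19  1.26]
```

>>> send_rows:
  deltas:
    - [[0,0,0],0]
    - [[0,0,0],0]
    - [[0,0,0],0]
    - [[0,0,0],0]
    - [[0,0,0],0]
    - [[0,0,0],0]
    - [[0,0,-1.5],0]
    - [[-0.1,0,-2.5],0]
    - [[-0.1,0,-3],0]
    - [[-0.1,0,-3],0]
  gripper: 0

```text
t: 43.5
ee_pos: [548.0, -77.0, 116.9]
tool_rot: [-3.126, 0.038, 3.123]
contact_force: [1.4, -0.9, -1.7]
gripper_width: 0.169
```

Run:
```python
from h import *
s=st(); e=s['ee_pos']
mv(0,0,10)
```

```text
43.5 [548.  -77.  116.9] [-3.126  0.038  3.123] [ 1.4 -0.9 -1.7] [ 0.01 -0.33  0.05] 0.169
tool delta per row [-0.38 -0.15 -9.99]
```

>>> send_rows:
  deltas:
    - [[-0.2,0,-5],0]
    - [[-0.3,-0.1,-7],0]
    - [[-0.3,-0.1,-8],0]
    - [[-0.3,-0.1,-8],0]
    - [[-0.4,-0.1,-10],0]
    - [[-0.4,-0.1,-10],0]
    - [[-0.4,-0.2,-12],0]
    - [[-0.4,-0.2,-8],0]
    - [[0,0,-3],0]
    - [[0,0,0],0]

```text
t: 44.75
ee_pos: [547.9, -76.8, 194.8]
tool_rot: [-3.126, 0.039, 3.123]
contact_force: [-0.1, 0.0, -1.0]
gripper_width: 0.168
```

Run:
```python
from h import *
import pickle
s=st(); e=s['ee_pos']
p=grab('wrist','w18.png'); pickle.dump(p,open('w18.pkl','wb'))
print(proj(p,[tip(81.8)]))
mv(456.9-e[0],275-e[1],0,15)
```

```text
44.75 [547.9 -76.8 194.8] [-3.126  0.039  3.123] [-0.1  0.  -1. ] [ 0.07 -0.08  0.  ] 0.168
[[277.62309582 221.72835467]]
tool delta per row [ 6.49 23.34 -0.61]
```

View pics/w18.png

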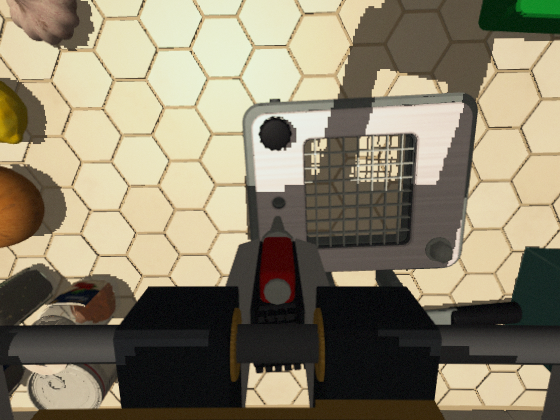

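>>> send_rows:
  deltas:
    - [[4,15,0],0]
    - [[6,22,-0.5],0]
    - [[6.5,24,-0.5],0]
    - [[6.5,24,-0.5],0]
    - [[6.5,24,-0.5],0]
    - [[6.5,24,-0.5],0]
    - [[6.5,24,-0.5],0]
    - [[6.5,24,-0.5],0]
    - [[6.5,24,-0.5],0]
    - [[6.5,24,-0.5],0]

```text
t: 46.05
ee_pos: [481.1, 167.4, 188.3]
tool_rot: [-3.131, 0.027, 3.125]
contact_force: [-0.5, -0.8, -1.4]
gripper_width: 0.164
```

Run:
```python
from h import *
s=st(); e=s['ee_pos']
mv(454-e[0],268-e[1],160-e[2],6)
```

```text
46.05 [481.1 167.4 188.3] [-3.131  0.027  3.125] [-0.5 -0.8 -1.4] [ 0.02 -0.07 -0.02] 0.164
tool delta per row [ 4.93 16.74  4.41]
```

>>> send_rows:
  deltas:
    - [[5,17,3],0]
    - [[5,17,4],0]
    - [[5,17,4],0]
    - [[5,17,4],0]
    - [[4,14,4],0]
    - [[3,8,4],0]
    - [[1,4,3],0]
    - [[0,0,0],0]
    - [[0,0,0],0]
    - [[0,0,0],0]

```text
t: 47.3
ee_pos: [448.2, 269.2, 157.0]
tool_rot: [-3.13, 0.021, 3.13]
contact_force: [0.3, -0.2, -1.0]
gripper_width: 0.169
```

Run:
```python
from h import *
import pickle
s=st(); e=s['ee_pos']
p=grab('wrist','w19.png'); pickle.dump(p,open('w19.pkl','wb'))
print(proj(p,[tip(81.8),[456.9,275,55]]),tip(81.8))
f=p['frame'][:,:,::-1][150:300,200:380]
cv2.imwrite('pics/w19z.png',cv2.resize(f,None,fx=4,fy=4,interpolation=3))
```

```text
47.3 [448.2 269.2 157. ] [-3.13   0.021  3.13 ] [ 0.3 -0.2 -1. ] [ 0.11 -0.15 -0.01] 0.169
[[277.59307658 222.02314801]
 [286.70823063 222.35904224]] [449.98924981 268.27545694  75.36474467]
```

View pics/w19z.png

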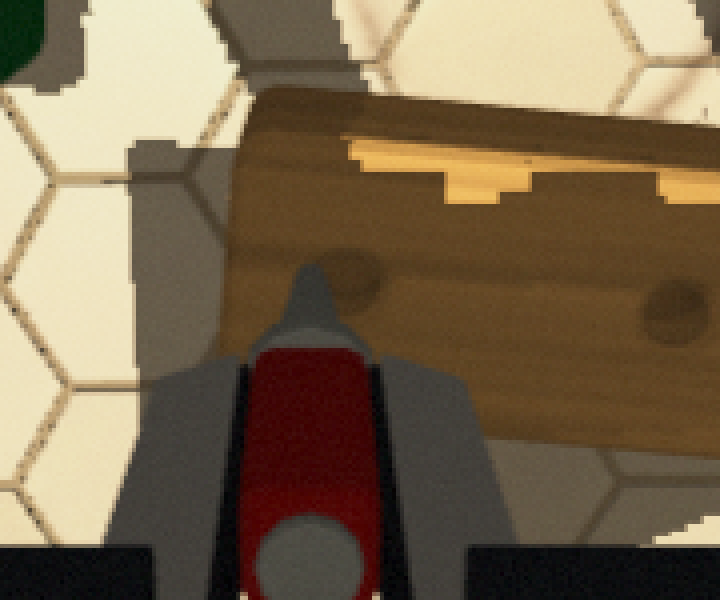

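Run:
```python
from h import *
import pickle
p=pickle.load(open('w19.pkl','rb'))
t=atz(p,(277,218.2),75.3); h=atz(p,(286.2,219.5),55); print(t,h,h-t)
d=h-t; mv(d[0],d[1],-10); mv(0,0,-10)
```

```text
[447.18188512 267.8909126   75.3       ] [454.60089999 274.62294568  55.        ] [  7.41901487   6.73203308 -20.3       ]
tool delta per row [-7.13  6.93 10.08]
tool delta per row [ 0.21  0.11 10.  ]
```

>>> send_rows:
  deltas:
    - [[-2,2,0],0]
    - [[-2.2,2,1],0]
    - [[-2.2,2,2],0]
    - [[-1,0.8,3],0]
    - [[0,0,3],0]
    - [[0,0,2],0]
    - [[0,0,1],0]
    - [[0,0,0],0]
    - [[0,0,0],0]
    - [[0,0,0],0]

```text
t: 48.6
ee_pos: [456.8, 275.9, 144.4]
tool_rot: [-3.13, 0.021, 3.13]
contact_force: [-0.8, 0.7, -1.2]
gripper_width: 0.166
```

Run:
```python
from h import *
import pickle
s=st(); e=s['ee_pos']
p=grab('wrist','w20.png'); pickle.dump(p,open('w20.pkl','wb'))
print(proj(p,[tip(81.8),[456.9,275,55]]),tip(81.8))
f=p['frame'][:,:,::-1][180:270,220:340]
cv2.imwrite('pics/w20z.png',cv2.resize(f,None,fx=6,fy=6,interpolation=3))
```

```text
48.6 [456.8 275.9 144.4] [-3.13   0.021  3.13 ] [-0.8  0.7 -1.2] [ 0.05 -0.15  0.03] 0.166
[[277.57230538 221.93580107]
 [277.73680274 216.50647809]] [458.55184042 274.92710009  62.6846192 ]
```

View pics/w20z.png

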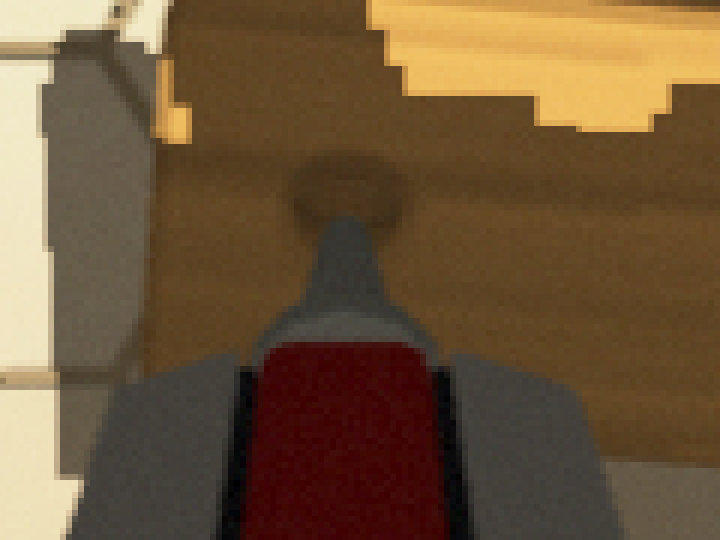

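>>> send_rows:
  deltas:
    - [[0.05,0,2],0]
    - [[0.05,0,3],0]
    - [[0.1,0,4],0]
    - [[0.1,0,4],0]
    - [[0.1,0.1,4],0]
    - [[0.1,0.1,4],0]
    - [[0.1,0.1,4],0]
    - [[0.1,0,3],0]
    - [[0,0,0],0]
    - [[0,0,0],0]

```text
t: 49.9
ee_pos: [456.5, 275.8, 114.1]
tool_rot: [-3.13, 0.021, 3.13]
contact_force: [0.1, -0.0, -1.2]
gripper_width: 0.169
```

Run:
```python
from h import *
s=st(); print(tip(81.8))
```

```text
49.9 [456.5 275.8 114.1] [-3.13   0.021  3.13 ] [ 0.1 -0.  -1.2] [ 0.09 -0.11  0.02] 0.169
[458.21288851 274.80371695  32.30499772]
```

Tip is inside the stand hole with no force; down 22.5 mm more.

>>> send_rows:
  deltas:
    - [[0.05,0,3],0]
    - [[0.1,0,4],0]
    - [[0.1,0,4],0]
    - [[0.1,0,4],0]
    - [[0.05,0,3],0]
    - [[0,0,1.5],0]
    - [[0,0,1],0]
    - [[0,0,1],0]
    - [[0,0,1],0]
    - [[0,0,0],0]

```text
t: 51.15
ee_pos: [457.0, 275.7, 91.6]
tool_rot: [-3.131, 0.022, 3.13]
contact_force: [0.6, -0.0, -0.3]
gripper_width: 0.168
```

Run:
```python
from h import *
s=st(); print(tip(81.8))
```

```text
51.15 [457.  275.7  91.6] [-3.131  0.022  3.13 ] [ 0.6 -0.  -0.3] [ 0.07 -0.13  0.03] 0.168
[458.79926481 274.78046645   9.86427765]
```

>>> send_rows:
  deltas:
    - [[0,0,0.7],0]
    - [[0,0,0.7],0]
    - [[0,0,0.5],0]
    - [[0,0,0.5],0]
    - [[0,0,0],0]
    - [[0,0,0],0]
    - [[0,0,0],0]
    - [[0,0,0],0]
    - [[0,0,0],0]
    - [[0,0,0],0]

```text
t: 52.4
ee_pos: [457.1, 275.7, 91.5]
tool_rot: [-3.131, 0.023, 3.13]
contact_force: [-1.5, -0.3, 3.3]
gripper_width: 0.166
```

>>> send_rows:
  deltas:
    - [[0,0,0],0]
    - [[0,0,0],0]
    - [[0,0,0],0]
    - [[0,0,0],0]
    - [[0,0,-3],0]
    - [[0,0,-8],0]
    - [[0,0,-12],0]
    - [[0,0,-16],0]
    - [[0,0,-18],0]
    - [[0,0,-18],0]
  gripper: 45

```text
t: 53.65
ee_pos: [455.5, 276.7, 169.7]
tool_rot: [-3.131, 0.024, 3.13]
contact_force: [0.3, 0.7, -0.2]
gripper_width: 0.448
```

Run:
```python
from h import *
s=st()
p=grab('wrist','w21.png'); p=grab('scene','s21.png')
a=p['frame'][130:400,100:400,::-1];cv2.imwrite('pics/s21z.png',cv2.resize(a,None,fx=2.2,fy=2.2,interpolation=3))
```

```text
53.65 [455.5 276.7 169.7] [-3.131  0.024  3.13 ] [ 0.3  0.7 -0.2] [ 0.03 -0.2   0.05] 0.448
```

View pics/w21.png

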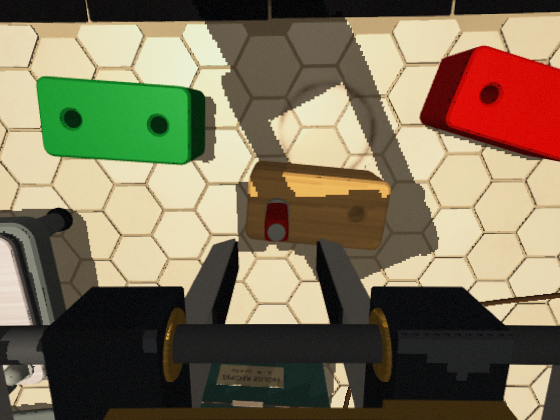

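View pics/s21z.png

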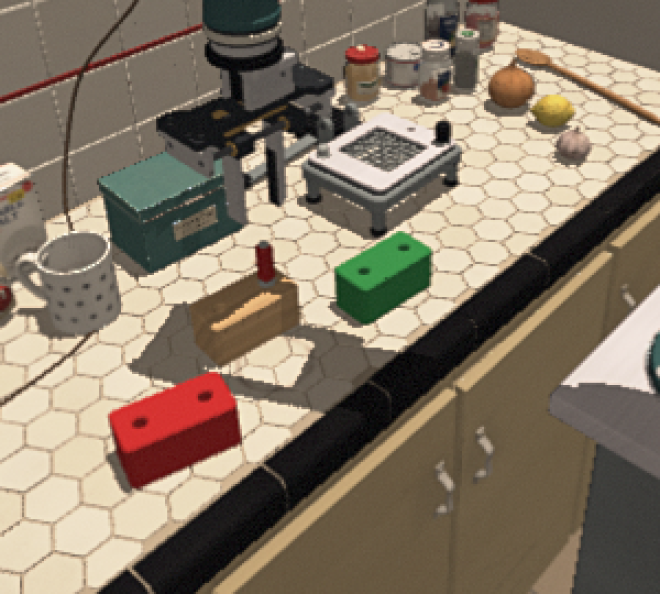

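Run:
```python
from h import *
import pickle
im=[]
for n in('w16','w18'):
    p=pickle.load(open(n+'.pkl','rb'))
    f=p['frame'][:,:,::-1].copy(); f=np.clip(f.astype(float)*1.8+20,0,255).astype(np.uint8)
    c=np.array([490.6,-79,0])
    k=5; u0=proj(p,[c+[0,0,85]])[0].astype(int)-30
    F=cv2.resize(f[u0[1]:u0[1]+60,u0[0]:u0[0]+60],None,fx=6,fy=6,interpolation=3)
    th=np.linspace(0,2*np.pi,60)
    for z,r,col in((71,12,(0,255,0)),(74,12,(255,255,0)),(100,11,(0,0,255))):
        P=proj(p,np.c_[c[0]+r*np.cos(th),c[1]+r*np.sin(th),np.full(60,z)])
        cv2.polylines(F,[(((P-u0)+.5)*6).astype(int)],True,col,1)
    im.append(F)
cv2.imwrite('pics/chk.png',np.hstack(im))
```

```text
(no output)
```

View pics/chk.png

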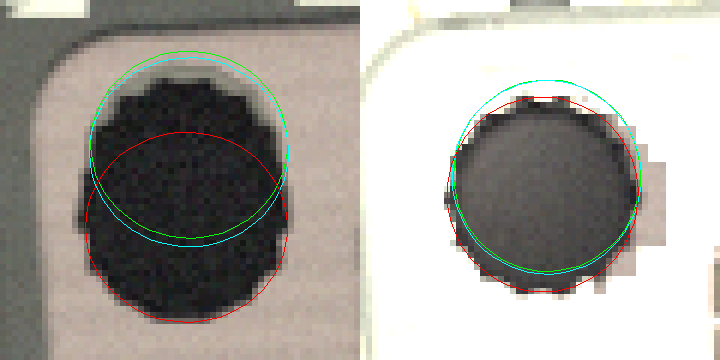

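```bash
python3 -c "
from bench import arm
print(arm.sign_off(), arm.observe()['t'])"
```

```text
the job is handed in; nothing more can be done
the job is handed in; nothing more can be done
```

The job is done and handed in, at about 54 s on the robot's clock against the 72 s limit.

- **Lining up:** I fed the drift pin's tip through the clamp frame's hole. From there I swung the clamp frame until the tip dropped into the blade frame's hole, about 6 mm off, and brought both frames back over the deck hole. I then pressed the pin in until its shoulder sat. The tool stopped at 105.6 mm, the height predicted for that.
- **Bolt:** With the pin left in, I pushed the bolt in past its catch. The tool stopped at 99.0 mm, the predicted seating height. I pushed once more, slightly harder, and it did not go lower.
- **Pin back:** I drew the pin out and set it back in its original hole in the wooden stand.

**Last checks:**
- **Bolt:** an overlay on two wrist pictures, one before and one after the pin was drawn, shows the bolt upright with its head about level on the frame. I did not look at the bolt close up again after the pin went back to the stand.
- **Pin and gripper:** the final wrist and scene pictures show the pin standing upright in the stand and the gripper clear of everything.
- **Onion, lemon, garlic and the green and red blocks:** they look unmoved in the same pictures; I compared these by eye only.
- **Forces:** the highest wrist force I read was about 11 N, at the end of a move. Peaks during a move are not reported, so they could have been higher. I kept the pushing steps to 4 mm or less so forces would stay well under 60 N.

**Disagreements:**
- The tool tilted by up to about 0.05 rad over the run, most of it in the fast moves. I slowed down and turned the grip so the parts could stay upright.
- The camera and robot positions differed by about 1 mm. I corrected for this as I went.

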